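Populate a control rail and plug in the DC relay

ROBOT

A 6-joint arm with a two-finger parallel gripper is mounted at the origin on a cart in front of the work surface, level with it; the furniture and walls round the work are solid. World frame = base frame: x ahead of the robot, y to its left, z up, the work surface at z = 0. Lengths are in m, angles in rad, forces in N, time in s.
With the tool pointing down it reaches from about 0.35 to 0.925 m from the base axis. Payload 6.4 kg.
Tool frame: the origin (TCP) lies midway between the tips of the shut fingers; the grasp point (between the pads) lies 19 mm behind it (bot.grasp_offset is the distance from the TCP to the grasp point, in m); z points along the fingers, y is the line along which they close (so a half turn about z gives the same grasp; the last joint's range is limited). The gripper opens to 94 mm and grips with 3 to 60 N. Pads are 16 mm wide; open, the fingers measure 119 mm over their backs; the gripper's body (75 mm by 177 mm) begins 78 mm behind the grasp point.
Start: joints at [-1.505, 0.245, 1.558, -0, 1.339, -0.174], TCP at [0.154, -0.631, 0.205] pointing down, gripper open.
Joint ranges: [-3.13, 3.13], [-1.02, 2.26], [0.13, 2.54], [-0.95, 4.09], [0.21, 2.88], [-2.74, 2.74]. Speed limits (rad/s): [2.57, 2.57, 3.14, 3.14, 3.14, 3.14].

INTERFACE

Orientations are given as [roll, pitch, yaw] about the fixed x, y, z axes, in that order (R = Rz(yaw) Ry(pitch) Rx(roll)).
In Python, from rig import bot gives the robot as it stands. The module is installed in compiled form; this text tells all that it offers.
- The arm moves only by the tool arm_command, never from a script. Its argument "series" is a list of rows, each a list of 5 numbers: the closure, from -1 (fully open) to 1 (shut), then the shift along the tool's x, y, z in mm, then the turn about the tool's z in rad. In form: [[claw, x, y, z, roll], ...]. A call has 1 to 5 rows; each row shifts and turns the commanded pose from where the row before left it, along the tool's axes as they then stand; what a row does not reach is not made up. A row lasts 1/12 s, in which the tool goes at most 41.7 mm and 7.16 degrees, less where a joint would pass 70% of its speed; a pose out of reach is approached as far as the arm can. A call is refused whole if a number of a shift passes 41.7 or a number of a turn 0.125, either way. A call with a gripper value outside its range is refused whole. The fingers move at their own pace and stop on an object; "newtons" is the grip in N (left out, the last holds). Time passes only in rows, so rows that do not move let the fingers close. It gives the time, the measured TCP pose, the force, the opening and the grip force at its end, in the units of the state.
- bot.read_state(): the state, without advancing time (a new reading comes with each control period).
- bot.read_camera(name): name is "scene" or "top"; returns the picture (384x512x3 uint8, blue, green, red); there is no depth.
- bot.camera_info(name): a dict with "K" (3x3 intrinsics, pixels), "eye" and "attitude" of the camera in the world. Camera axes: x right, y down, z forward; pixel columns grow to the right and rows downward; lengths in m; the calibration is good to about 2 mm. A picture is of the moment at which its call begins. camera_info takes no time and is no camera call.
- bot.sign_off(): hands the job in; it is judged then, once.
The state is a dict: "t": time; "joint_positions": joint angles; "dq": joint speeds; "effort": joint torques, N m; "tcp_pos": TCP position; "tcp_rot": TCP orientation; "force": force on the tool from outside, world axes, zero at the start; "ft_torque": the same for the moment, N m; "grip_width": opening from 0.0 (shut) to 1.0 (fully open); "finger_force": force on a finger pad.
Only numpy, scipy, OpenCV 4.12 (cv2) and the standard library are available. Lean on these libraries where they do the work, as an engineer would, in place of code of your own. Each camera call takes 0.05 s, during which the arm holds its last target. There are 200 camera calls.

TASK

Populate the mounting rail from the dark grey end clamp at its left end towards the right, in this order and close side by side, each gap at most about a finger's breadth (1 cm) and each seated square and fully down over the rail: first the grey two-pole breaker next to the clamp, then the black relay socket, then the terminal blocks, so that the socket stands between the two. Last, open only the clear-lidded box that holds the relay with the blue button, and plug that relay fully down and upright into the socket; keep the other two boxes shut and leave the loupe and the flux tin where they stand.

Things in the scene. Friction and masses are not known exactly. Their poses are not given: they have to be found in the camera images.
- rail: Zinc mounting plate 165 x 230 x 3 mm on the bench, top-hat rail along y, 35 mm wide, its top 18 mm above the origin. Origin: plate underside below the rail's middle; y along the rail to the robot's left, x away from the robot. Dark grey end clamp fixed at the left end, inner face at y = +90 mm; the rail ends at y = -105 mm. Duct, 36 mm high, at x = 65 to 95 mm.
- breaker: Loose light-grey breaker with blue toggle, 82 x 36 (y) x 68 mm, 0.2 kg: base up to z = 44 mm, above it a nose x = +-22.5 mm; grip the nose across its 45 mm. Two feet straddle the rail (39 mm channel, 8 mm deep). Origin: centre of the feet's underside, x along the length; same both ways round; seated, it is 10 mm above the rail's origin.
- socket: Loose black relay socket, 76 x 30 (y) x 52 mm, 70 g: base up to z = 30 mm, above it two towers with outer faces at x = +-28 mm; grip across them. Well between: 31 x 25 mm, floor z = 36 mm. Two feet straddle the rail (39 mm channel, 8 mm deep). Origin: centre of the feet's underside, x along the length; same both ways round; seated, it is 10 mm above the rail's origin.
- terminals: Loose unit of five terminal blocks (grey, blue, green-yellow), 58 x 40 (y) x 58 mm, 0.11 kg: base up to z = 34 mm, above it a nose x = +-17 mm; grip the nose across its 34 mm. Two feet straddle the rail (39 mm channel, 8 mm deep). Origin: centre of the feet's underside, x along the length; same both ways round; seated, it is 10 mm above the rail's origin.
- relay_blue: White plug-in relay with a blue button on top, 28 (x) x 22 x 36 mm, 35 g, in the middle of its box (inside 92 x 50 mm, walls up to 48 mm above the bench) under a clear lid. Origin: centre of the case's underside, z up; the thin blades below it do not hinder. Grip its upper half across the 28 mm. Plugged in: 28 mm side along the socket's x, either way round, origin 36 mm above the socket's.
- tab_blue (a point): Off-white tab of the lid over the blue-button relay: 12 mm wide (y), 5 thick, 26 mm out from the box front with air beneath; point at its mid-thickness, 16 mm out, 112 mm (along x) from the hinge line, which is 1.6 mm lower. Axes of the lid: shut, x from tab to hinge, y along the row, z up. Swings up about y to 2.05 rad, stays at any angle (0.05 N m); open to 1.9 rad for room to reach in.
- tab_red (a point): The same tab on the box whose relay has a red button; its lid must stay shut. The three boxes, 54 mm wide, stand in a row 55 mm apart in any order.
- tab_green (a point): The same tab on the box whose relay has a green button; its lid must stay shut.
- loupe: Black eye loupe standing on the bench, 37 mm across, 36 mm high. Origin: centre of its underside. Must stay where it is.
- flux_tin: Round blue flux tin, 52 mm across, 25 mm high. Origin: centre of its underside. Must stay where it is.
There are look-alikes about, which are no part of the job. What is shaped like the socket but red is not meant.

How it is judged:
On the way, in this order (a step that is already met when the one before it is completed fails the run):
1. the breaker is seated on the rail next to the end clamp and released (x of breaker in the frame of rail between -0.004 and 0.004 m and z of breaker in the frame of rail between 0.0075 and 0.012 m and angle between breaker's own z axis and vertical below 0.06 rad and angle between the x axis of breaker and the x axis of rail, either way round below 0.1 rad and y of breaker in the frame of rail between 0.059 and 0.075 m and contact force between breaker and the fingers below 0.1 N), for 0.2 s.
2. the relay socket is seated on the rail next to the breaker and released (x of socket in the frame of rail between -0.004 and 0.004 m and z of socket in the frame of rail between 0.0075 and 0.012 m and angle between socket's own z axis and vertical below 0.06 rad and angle between the x axis of socket and the x axis of rail, either way round below 0.1 rad and horizontal distance between socket and breaker below 0.046 m and contact force between socket and the fingers below 0.1 N), for 0.2 s.
3. the terminal blocks are seated on the rail next to the socket and released (x of terminals in the frame of rail between -0.004 and 0.004 m and z of terminals in the frame of rail between 0.0075 and 0.012 m and angle between terminals's own z axis and vertical below 0.06 rad and angle between the x axis of terminals and the x axis of rail, either way round below 0.1 rad and horizontal distance between terminals and socket below 0.048 m and horizontal distance between terminals and breaker above 0.06 m and contact force between terminals and the fingers below 0.1 N), for 0.2 s.
4. the blue-button relay is plugged into the socket (x of relay_blue in the frame of socket between -0.004 and 0.004 m and y of relay_blue in the frame of socket between -0.004 and 0.004 m and z of relay_blue in the frame of socket between 0.033 and 0.0385 m and angle between relay_blue's own z axis and vertical below 0.08 rad), for 0.2 s.
At the end, for the whole second after the job is handed in: Breaker, socket and terminal blocks on the rail (4 mm across, 2 mm down, 0.1 rad square, 0.06 rad upright), in that order from the clamp, gaps at most 13 mm; blue relay down in the socket (2.5 mm), upright; all at rest; other lids shut (all of step 4 and x of breaker in the frame of rail between -0.004 and 0.004 m and z of breaker in the frame of rail between 0.0075 and 0.012 m and angle between each of breaker, socket, terminals's own z axis and vertical below 0.06 rad and angle between the x axis of each of breaker, socket, terminals and the x axis of rail, either way round below 0.1 rad and y of breaker in the frame of rail between 0.059 and 0.075 m and x of socket in the frame of rail between -0.004 and 0.004 m and z of socket in the frame of rail between 0.0075 and 0.012 m and horizontal distance between socket and breaker below 0.046 m and x of terminals in the frame of rail between -0.004 and 0.004 m and z of terminals in the frame of rail between 0.0075 and 0.012 m and horizontal distance between terminals and socket below 0.048 m and horizontal distance between terminals and breaker above 0.06 m and linear speed of each of breaker, socket, terminals, relay_blue below 0.01 m/s and distance of each of tab_red, tab_green from where it was at the start of the episode below 0.02 m); the robot touches nothing.
It fails at once if the box with the red- or the green-button relay is opened (its tab moved more than 20 mm) (distance of any of tab_red, tab_green from where it was at the start of the episode above 0.02 m).
It fails at once if the loupe or the flux tin is moved more than 20 mm (distance of any of loupe, flux_tin from where it was at the start of the episode above 0.02 m).
It also fails if it takes over 122 s, if anything falls off the work surface, if the arm or the gripper's body presses on something with over 40 N, if the wrist force passes 120 N, or if a joint passes its speed limit or range.

## Working session

There is one attempt and no reset: what is moved stays moved. The work goes in short steps, Python scripts to look and compute and a tool call to move; the robot and the scene stay as the last step left them, time stands still between calls to the robot, and variables do not carry over. Pictures are saved under pics/ and viewed, at most 14 in all, crops included, and the job is handed in when it is done.

Besides the shell and the picture viewer there is one more tool, called after ">>>" as name(argument=value, ...) on one line, values as JSON. arm_command: Moves the arm, as the interface text tells. Its arguments: {"type":"object","properties":{"series":{"type":"array"},"newtons":{"type":"number"}},"required":["series"]}

```bash
mkdir -p pics; python3 - <<'E'
from rig import bot
import cv2,numpy as np
np.set_printoptions(precision=4,suppress=True)
for n in("scene","top"):
    im=bot.read_camera(n); cv2.imwrite(f"pics/{n}0.png",im)
    cv2.imwrite(f"pics/{n}0b.png",cv2.resize(im,(800,600),interpolation=cv2.INTER_CUBIC))
    print(n,bot.camera_info(n))
print(bot.read_state())
E
```

```text
scene {'K': array([[348.3666,   0.    , 251.2106],
       [  0.    , 348.3666, 188.6857],
       [  0.    ,   0.    ,   1.    ]]), 'eye': array([ 0.2151, -0.6893,  0.4551]), 'attitude': array([-2.0152, -0.0262, -0.4284])}
top {'K': array([[367.5078,   0.    , 250.6087],
       [  0.    , 367.5078, 189.0168],
       [  0.    ,   0.    ,   1.    ]]), 'eye': array([0.3793, 0.0194, 1.056 ]), 'attitude': array([-2.9956,  0.0172, -1.564 ])}
{'t': 0.1, 'joint_positions': array([-1.5051,  0.2457,  1.5588, -0.    ,  1.3387, -0.1741]), 'dq': array([-0.0008, -0.0024, -0.001 ,  0.0003, -0.0019, -0.0003]), 'effort': array([  0.001 , -41.6914, -31.5525,   0.0687,   0.031 ,  -0.0001]), 'tcp_pos': array([ 0.1543, -0.6309,  0.2045]), 'tcp_rot': array([-3.1399, -0.0003,  0.2398]), 'force': array([ 0.1381, -0.0228,  0.1064]), 'ft_torque': array([-0.0297,  0.0226, -0.0087]), 'finger_force': 0.0, 'grip_width': 0.9979826401008981}
```

View pics/scene0b.png

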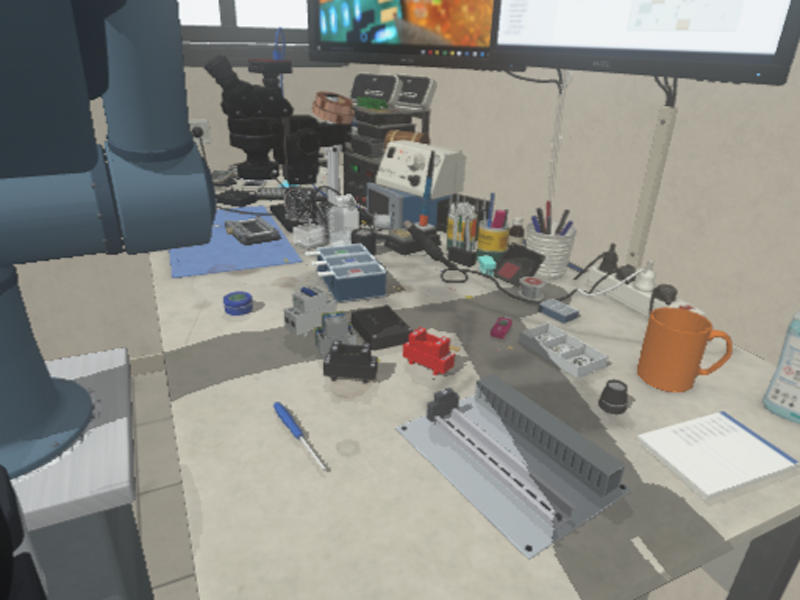

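View pics/top0b.png

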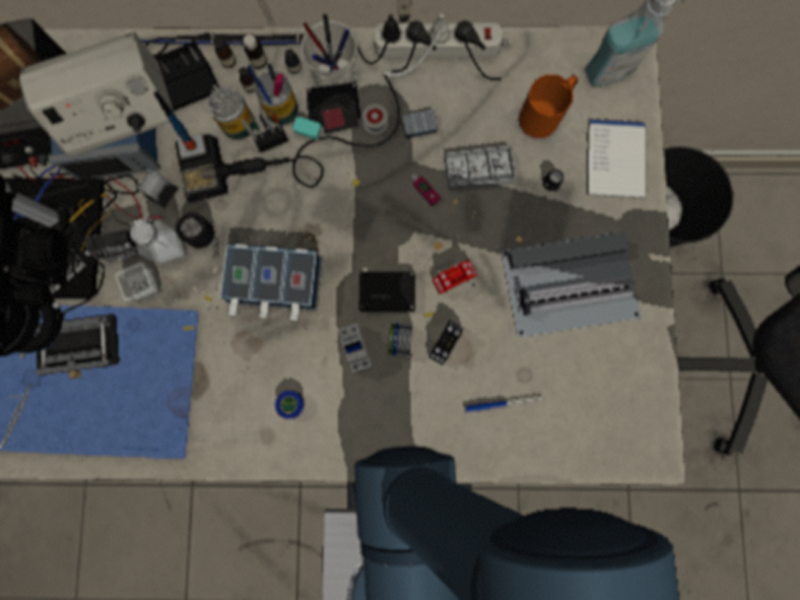

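```bash
cat > h.py <<'E'
import cv2,numpy as np
from scipy.spatial.transform import Rotation as R
from scipy.optimize import least_squares
np.set_printoptions(precision=4,suppress=True)
def crop(im,x0,y0,x1,y1,s,tick=10):
    c=cv2.resize(im[y0:y1,x0:x1],None,fx=s,fy=s,interpolation=cv2.INTER_CUBIC)
    c=cv2.convertScaleAbs(c,alpha=1.3,beta=10)
    for x in range(-(-x0//tick)*tick,x1,tick):
        p=int((x+.5-x0)*s); cv2.line(c,(p,0),(p,5),(0,0,255),1); cv2.putText(c,str(x),(p+1,12),0,.32,(0,0,255),1)
    for y in range(-(-y0//tick)*tick,y1,tick):
        p=int((y+.5-y0)*s); cv2.line(c,(0,p),(5,p),(0,0,255),1); cv2.putText(c,str(y),(6,p+4),0,.32,(0,0,255),1)
    return c
def stack(*cs):
    w=max(c.shape[1] for c in cs)
    return np.vstack([cv2.copyMakeBorder(c,0,0,0,w-c.shape[1],cv2.BORDER_CONSTANT) for c in cs])
def proj(ci,P):
    P=np.atleast_2d(P); M=R.from_euler('xyz',ci['attitude']).as_matrix()
    q=(P-ci['eye'])@M@np.asarray(ci['K']).T
    return q[:,:2]/q[:,2:]
def onplane(ci,px,z):
    M=R.from_euler('xyz',ci['attitude']).as_matrix()
    d=M@np.linalg.inv(ci['K'])@np.array([px[0],px[1],1.]); return ci['eye']+d*(z-ci['eye'][2])/d[2]
def fit(obs,x0,zfree=True):
    """obs: list of (ci, model pt, pixel); pose x,y,yaw,z"""
    def f(p):
        Rz=R.from_euler('z',p[2]).as_matrix()
        return np.concatenate([(proj(c,Rz@np.array(m)+[p[0],p[1],p[3]])[0]-px) for c,m,px in obs])
    s=least_squares(f,x0,loss='soft_l1'); return s.x,f(s.x).reshape(-1,2)
E
python3 - <<'E'
from h import *
t=cv2.imread('pics/top0.png');s=cv2.imread('pics/scene0.png')
cv2.imwrite('pics/A.png',stack(crop(t,205,145,415,240,3.8),crop(t,130,150,210,205,4.2)))
cv2.imwrite('pics/B.png',crop(s,175,148,295,248,6))
cv2.imwrite('pics/C.png',crop(s,250,230,405,355,4.8))
E
```

```text
(no output)
```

View pics/A.png

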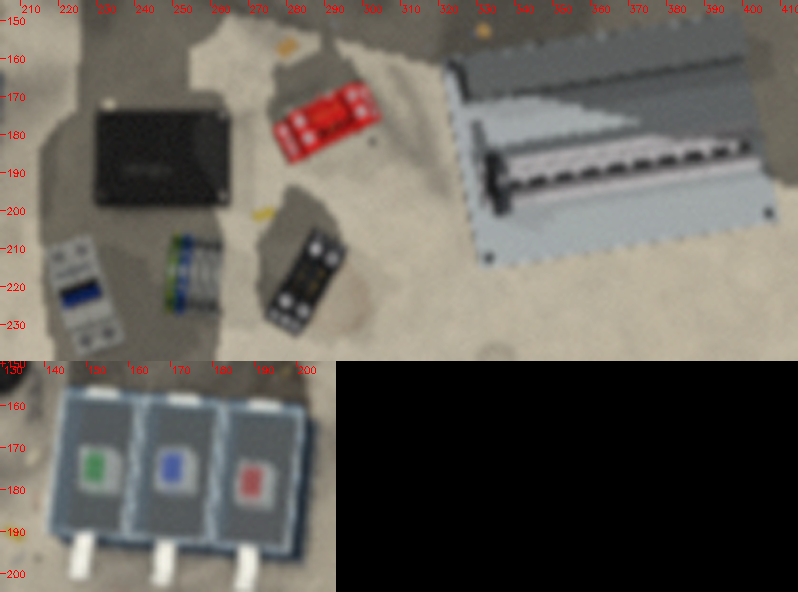

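View pics/B.png

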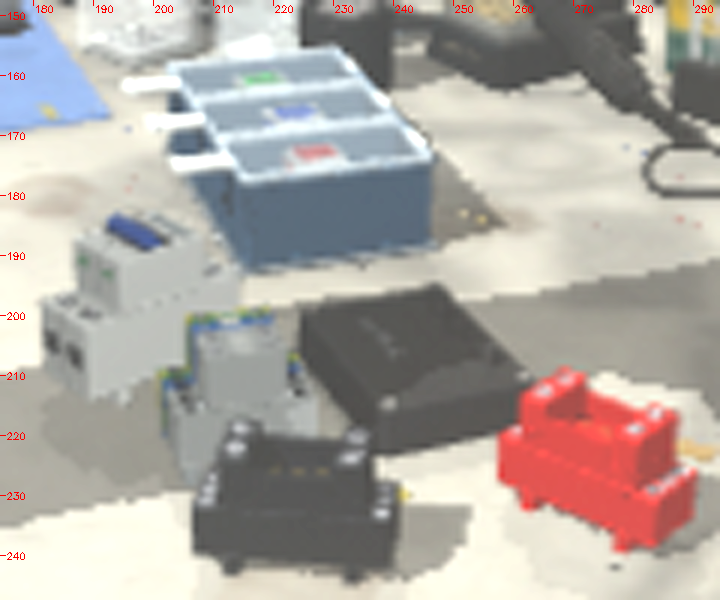

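View pics/C.png

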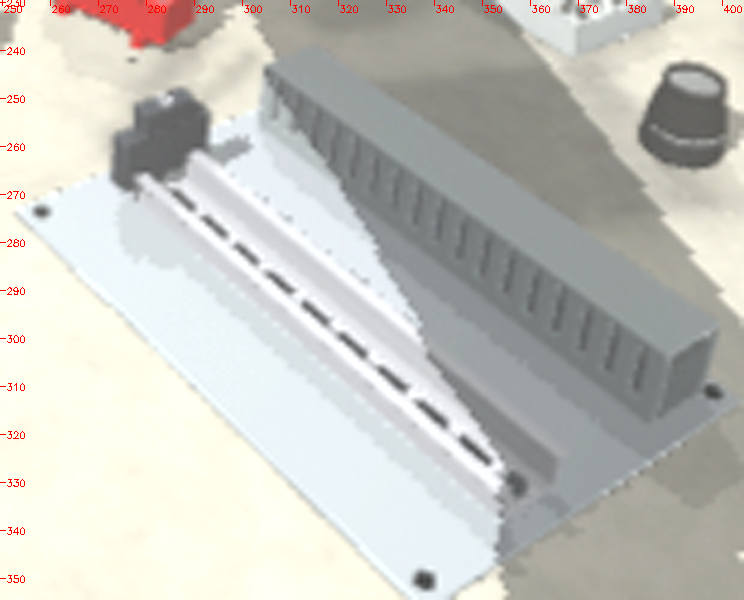

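Top view: breaker (226,222), terminals (257,217), black socket (285,219). Look-alikes are the red socket (291,177), the black box (247,186) and the grey tray (306,106). The rail is near (365,188), with its clamp at (335,192). The boxes run green, blue, red from left to right, so the blue tab is the middle one at (169,197). I choose the black socket and the middle box.

```bash
cat > fit0.py <<'E'
from h import *
from rig import bot
T=bot.camera_info('top');S=bot.camera_info('scene')
A=lambda X,Y:np.array([204.5+X/3.8,144.5+Y/3.8])
B=lambda X,Y:np.array([174.5+X/6,147.5+Y/6])
C=lambda X,Y:np.array([249.5+X/4.8,229.5+Y/4.8])
D=lambda X,Y:np.array([129.5+X/4.2,149.5+(Y-361)/4.2])
mm=lambda *a:np.array(a)/1000
obs={}
obs['rail']=[(T,mm(-70,115,3),A(480,267)),(T,mm(-70,-115,3),A(778,224)),(T,mm(95,115,3),A(447,60)),
 (S,mm(-70,115,3),C(15,208)),(S,mm(-70,-115,3),C(417,598)),(S,mm(95,-115,3),C(737,400)),
 (S,mm(17.5,-105,18),C(558,458)),(S,mm(-17.5,-105,18),C(502,490))]
obs['breaker']=[(T,mm(41,18,44),A(47,247)),(T,mm(41,-18,44),A(92,236)),(T,mm(-41,18,44),A(77,355)),(T,mm(-41,-18,44),A(124,340)),
 (S,mm(-41,18,44),B(42,296)),(S,mm(-41,-18,44),B(93,320)),(S,mm(41,-18,44),B(243,265)),
 (S,mm(-22.5,18,68),B(77,238)),(S,mm(-22.5,-18,68),B(120,265)),(S,mm(22.5,-18,68),B(215,240))]
obs['terminals']=[(T,mm(29,20,34),A(175,235)),(T,mm(-29,20,34),A(167,310)),(T,mm(29,-20,34),A(222,240)),(T,mm(-29,-20,34),A(219,313)),
 (S,mm(-17,-20,58),B(200,345)),(S,mm(17,-20,58),B(288,342)),(S,mm(-17,20,58),B(190,318)),(S,mm(17,20,58),B(272,312)),(S,mm(29,-20,34),B(318,400))]
obs['socket']=[(T,mm(38,15,30),A(318,227)),(T,mm(38,-15,30),A(347,243)),(T,mm(-38,15,30),A(264,318)),(T,mm(-38,-15,30),A(296,336)),
 (S,mm(-38,-15,8),B(193,553)),(S,mm(38,-15,8),B(393,573))]
x0={'rail':[.4,-.32,.1,0],'breaker':[.3,.1,.27,0],'terminals':[.33,0,-.1,0],'socket':[.3,-.06,-.5,0]}
if __name__=='__main__':
    for k in obs:
        p,r=fit(obs[k],x0[k]); print(k,p); print(r.round(1).tolist())
    # tab blue: end of tab and root, triangulate tip middle
    for n,pt,ps in (('green',D(82,578),B(122,86)),('blue',D(163,585),B(145,122)),('red',D(246,588),B(170,162))):
        f=lambda P:np.concatenate([proj(T,P)[0]-pt,proj(S,P)[0]-ps])
        s=least_squares(f,[.4,.3,.05]); print(n,'tip',s.x,f(s.x))
E
python3 fit0.py
```

```text
rail [ 0.5448 -0.2912  0.1484  0.0006]
[[-1.0, 0.8], [0.2, 0.6], [-2.1, -0.7], [-0.8, -0.1], [-1.1, 3.3], [0.1, 1.2], [4.7, -2.9], [1.6, -0.6]]
breaker [0.4376 0.1023 0.309  0.0028]
[[-0.5, -0.4], [0.1, -1.4], [0.2, -0.2], [0.4, -0.2], [-0.3, 0.2], [-1.0, 1.2], [0.4, 1.2], [-0.4, -0.6], [0.3, -0.3], [-0.9, -1.0]]
terminals [ 0.4521  0.022  -0.1231  0.0022]
[[-0.1, -1.1], [-0.7, -0.1], [1.8, -0.5], [-0.1, 1.0], [0.7, 2.4], [0.2, 1.2], [-0.8, -0.6], [-0.9, -1.2], [0.1, -0.3]]
socket [ 0.4481 -0.0584 -0.5255  0.0022]
[[-1.0, -0.4], [0.8, 0.8], [-0.3, -0.8], [0.6, -0.1], [-0.3, 0.4], [-0.2, -0.3]]
green tip [0.4912 0.3176 0.0538] [-0.0384  0.1428  0.168  -0.0138]
blue tip [0.4871 0.2639 0.0543] [-0.0096  0.0348  0.0394 -0.0034]
red tip [0.4843 0.2095 0.0547] [-0.1133  0.4003  0.435  -0.0398]
```

```bash
python3 - <<'E'
from fit0 import *
p,r=fit(obs['rail'][:6],x0['rail']); print(p,r.round(1).tolist())
Rz=R.from_euler('z',p[2]).as_matrix(); W=lambda *a:Rz@mm(*a)+[p[0],p[1],p[3]]
L=[((x,90,18),(x,-105,18)) for x in(-17.5,17.5)]+[((-17.5,-105,18),(17.5,-105,18)),((-70,115,3),(-70,-115,3)),((-70,-115,3),(95,-115,3)),((65,115,36),(65,-115,36)),((95,115,36),(95,-115,36)),((-70,115,3),(95,115,3))]
out=[]
for n,ci,(x0_,y0_,x1_,y1_),s in(('scene',S,(250,235,405,353),5),('top',T,(315,145,415,215),5)):
    im=cv2.imread(f'pics/{n}0.png'); c=crop(im,x0_,y0_,x1_,y1_,s)
    for a,b in L:
        q=(proj(ci,[W(*a),W(*b)])+.5-[x0_,y0_])*s
        cv2.line(c,*[tuple(int(v) for v in u) for u in q],(0,0,255),1,cv2.LINE_AA)
    cv2.imwrite(f'pics/ov_{n}.png',c); out.append(c)
a,b=out; b=cv2.resize(b,None,fx=.8,fy=.8)
cv2.imwrite('pics/ov.png',np.hstack([cv2.resize(a[:,:],None,fx=.62,fy=.62),b[:366,:319].copy() if False else cv2.copyMakeBorder(cv2.resize(b,(319,223)),0,366-223 if a.shape[0]*.62<367 else 0,0,0,cv2.BORDER_CONSTANT)[:int(round(a.shape[0]*.62))]])) if False else None
cv2.imwrite('pics/ov.png',stack(a[150:],cv2.resize(out[1],None,fx=.3,fy=.3))[:600]) if False else cv2.imwrite('pics/ov.png',a)
E
```

```text
[ 0.5457 -0.2911  0.154   0.0027] [[-0.8, 0.6], [0.5, -0.0], [-2.2, -0.9], [-0.5, -0.9], [0.0, 2.1], [0.6, -0.2]]
```

View pics/ov.png

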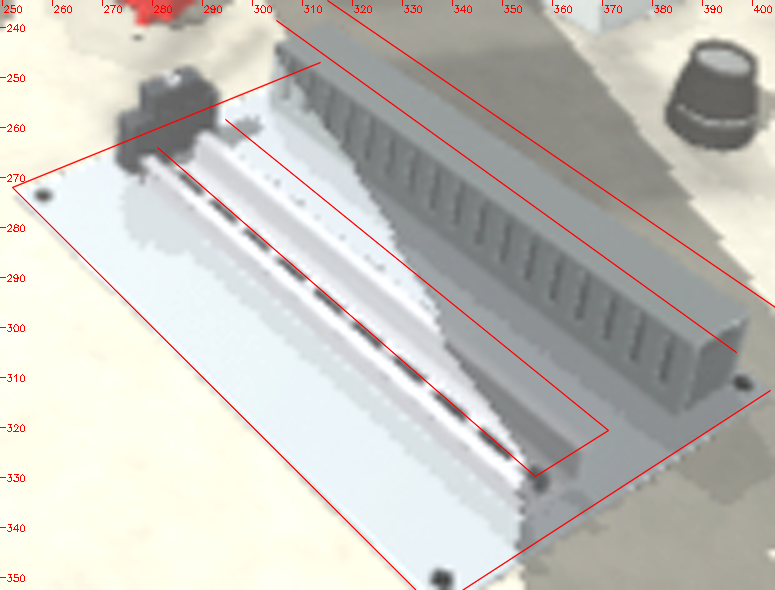

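```bash
python3 - <<'E'
from h import *
t=cv2.imread('pics/top0.png')
c=crop(t,318,150,412,218,8.5)
cv2.imwrite('pics/top_rail.png',cv2.convertScaleAbs(c,alpha=1.25))
E
```

```text
(no output)
```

View pics/top_rail.png

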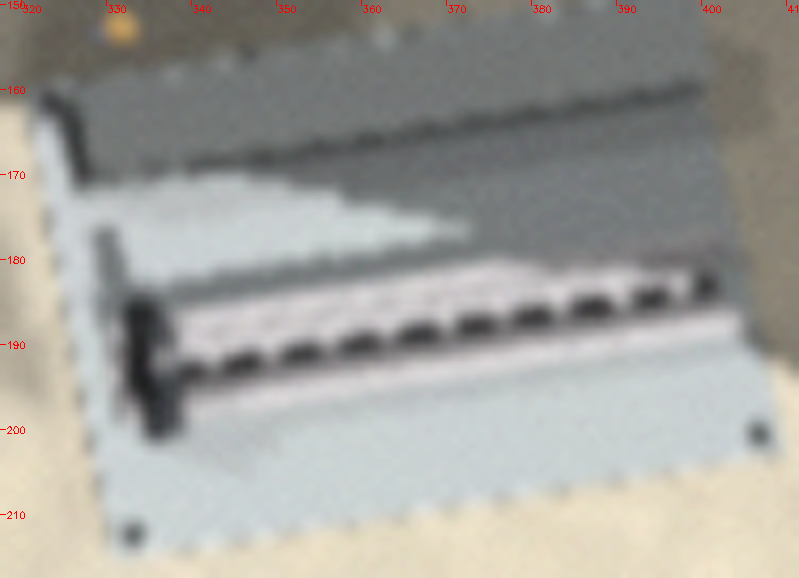

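```bash
cat > rail.py <<'E'
from fit0 import *
Q=lambda X,Y:np.array([317.5+X/8.5,149.5+Y/8.5])
def pd(px,a,b):
    d=(b-a)/np.linalg.norm(b-a); return d[0]*(px[1]-a[1])-d[1]*(px[0]-a[0])
def world(p,P): return R.from_euler('z',p[2]).as_matrix()@np.asarray(P)+[p[0],p[1],p[3] if len(p)>3 else 0]
def res(p):
    r=[]
    for x,pts in((-17.5,[(180,415),(460,375),(745,332)]),(17.5,[(180,312),(340,287),(500,262)])):
        a,b=proj(T,[world(p,mm(x,90,18)),world(p,mm(x,-105,18))])
        r+=[pd(Q(*q),a,b) for q in pts]
    a,b=proj(T,[world(p,mm(-17.5,-105,18)),world(p,mm(17.5,-105,18))]); r.append(pd(Q(744,320),a,b))
    return np.array(r)
E
python3 - <<'E'
from rail import *
s=least_squares(res,[.54,-.29,.15]);p=s.x;print(p,s.fun.round(2))
im=cv2.cvtColor(cv2.imread('pics/scene0.png'),cv2.COLOR_BGR2GRAY).astype(np.float32)
for y in(60,30,0,-30,-60,-90):
    xs=np.arange(-30,31,2.)
    q=proj(S,[world(p,mm(x,y,18)) for x in xs]).astype(np.float32)
    print(y,cv2.remap(im,q[:,0].reshape(1,-1),q[:,1].reshape(1,-1),1)[0].astype(int).tolist())
print('clamp',proj(S,[world(p,mm(x,90,z)) for x in(-17.5,17.5) for z in(18,40)]).tolist())
for n,X,Y in(('screw nl',133,535),('screw nr',759,434),('cor nl',110,552),('cor nr',778,455),('cor fl',38,92)):
    w=onplane(T,Q(X,Y),.003); print(n,(R.from_euler('z',-p[2]).as_matrix()@(w-[p[0],p[1],0])))
E
```

```text
[ 0.5364 -0.2938  0.1539] [-0.14  0.07  0.02  0.15  0.02 -0.11 -0.  ]
60 [165, 165, 164, 161, 158, 156, 156, 170, 183, 179, 167, 171, 175, 177, 176, 171, 163, 157, 155, 154, 155, 164, 177, 185, 187, 183, 179, 178, 178, 178, 177]
30 [165, 165, 167, 166, 159, 156, 159, 171, 185, 182, 151, 102, 132, 175, 180, 174, 167, 158, 155, 154, 154, 161, 177, 187, 185, 178, 177, 177, 177, 177, 177]
0 [165, 165, 166, 168, 159, 156, 154, 161, 180, 186, 177, 174, 162, 173, 176, 174, 166, 159, 155, 154, 153, 158, 175, 186, 181, 166, 173, 177, 177, 177, 176]
-30 [165, 165, 167, 170, 161, 155, 157, 166, 184, 188, 156, 102, 107, 161, 176, 174, 166, 157, 155, 155, 152, 156, 172, 186, 178, 156, 159, 134, 118, 118, 118]
-60 [164, 164, 165, 167, 160, 153, 153, 156, 177, 188, 175, 138, 136, 166, 178, 174, 168, 157, 151, 123, 97, 97, 107, 121, 123, 120, 117, 116, 116, 116, 116]
-90 [164, 164, 164, 165, 160, 154, 154, 161, 180, 187, 163, 100, 94, 151, 160, 116, 106, 98, 94, 94, 94, 94, 105, 119, 121, 119, 116, 115, 116, 115, 115]
clamp [[277.5309561457746, 266.98228731101005], [278.18850376270416, 257.9459099114682], [291.19860884418824, 261.3139002094859], [292.0238362540816, 252.42926838776114]]
screw nl [-0.0534  0.1055  0.003 ]
screw nr [-0.051  -0.1083  0.003 ]
cor nl [-0.0579  0.1141  0.003 ]
cor nr [-0.0589 -0.1131  0.003 ]
cor fl [0.1014 0.1104 0.003 ]
```

```bash
cat > plan.py <<'E'
from h import *
from rig import bot
def plan(wps,claw,step=36,start=None,nmin=1,say=True):
    """wps: (x,y,z,yaw); prints rows from measured pose"""
    s=bot.read_state()
    if start is None: start=(*s['tcp_pos'],s['tcp_rot'][2])
    cur=np.array(start,float); rows=[]
    for w in wps:
        w=np.array(w,float); d=w-cur; d[3]=(d[3]+np.pi)%(2*np.pi)-np.pi
        n=max(nmin,int(np.ceil(max(np.linalg.norm(d[:3])*1000/step,abs(d[3])/.12))))
        for i in range(n,0,-1):
            st=(w-cur)/i; dy=round(((w[3]-cur[3]+np.pi)%(2*np.pi)-np.pi)/i,3)
            c,sn=np.cos(cur[3]),np.sin(cur[3])
            tx=c*st[0]+sn*st[1]; ty=sn*st[0]-c*st[1]
            v=np.round(np.array([tx,ty,-st[2]])*1000,0 if i>1 else 1)
            rows.append([claw,*v.tolist(),dy])
            cur=cur+np.array([(c*v[0]+sn*v[1]),(sn*v[0]-c*v[1]),-v[2],0])/1000; cur[3]+=dy
    if say:
        print('now',np.array(start),'force',s['force'],'w',round(s['grip_width'],3),'t',s['t'])
        for k in range(0,len(rows),5): print(str(rows[k:k+5]).replace('.0,',',').replace('.0]',']'))
        print('end',cur)
    return rows
E
python3 - <<'E'
from plan import *
plan([(.42,-.38,.22,.9),(.438,.102,.2,1.88)],-1)
E
```

```text
now [ 0.1543 -0.6309  0.2045  0.2398] force [ 0.1381 -0.0228  0.1064] w 0.998 t 0.1
[[-1, 29, -16, -1, np.float64(0.06)], [-1, 30, -15, -1, np.float64(0.06)], [-1, 31, -13, -2, np.float64(0.06)], [-1, 31, -11, -1, np.float64(0.06)], [-1, 32, -9, -2, np.float64(0.06)]]
[[-1, 32, -7, -1, np.float64(0.06)], [-1, 33, -5, -2, np.float64(0.06)], [-1, 33, -3, -1, np.float64(0.06)], [-1, 33, -1, -2, np.float64(0.06)], [-1, 33, 0, -1, np.float64(0.06)]]
[[-1, 33.6, 2.7, -1.5, np.float64(0.06)], [-1, 28, -20, 1, np.float64(0.07)], [-1, 29, -18, 1, np.float64(0.07)], [-1, 30, -16, 1, np.float64(0.07)], [-1, 31, -14, 2, np.float64(0.07)]]
[[-1, 32, -12, 1, np.float64(0.07)], [-1, 33, -10, 2, np.float64(0.07)], [-1, 34, -7, 1, np.float64(0.07)], [-1, 34, -5, 2, np.float64(0.07)], [-1, 35, -3, 1, np.float64(0.07)]]
[[-1, 35, -0, 2, np.float64(0.07)], [-1, 34, 2, 1, np.float64(0.07)], [-1, 34, 5, 2, np.float64(0.07)], [-1, 34, 7, 1, np.float64(0.07)], [-1, 33.6, 9.2, 2, np.float64(0.07)]]
end [0.438  0.102  0.2    1.8798]
```

>>> arm_command(series=[[-1,29,-16,-1,0.06],[-1,30,-15,-1,0.06],[-1,31,-13,-2,0.06],[-1,31,-11,-1,0.06],[-1,32,-9,-2,0.06]], newtons=25)

```text
t: 0.52
tcp_pos: [0.298, -0.5488, 0.2119]
tcp_rot: [-3.14, 0.001, -0.064]
force: [-0.0, -1.2, 1.4]
grip_width: 0.998
finger_force: 0.0
```

>>> arm_command(series=[[-1,32,-7,-1,0.06],[-1,33,-5,-2,0.06],[-1,33,-3,-1,0.06],[-1,33,-1,-2,0.06],[-1,33,0,-1,0.06]])

```text
t: 0.93
tcp_pos: [0.4615, -0.5631, 0.2192]
tcp_rot: [-3.141, 0.001, -0.362]
force: [-0.4, -1.0, 0.7]
grip_width: 1.006
finger_force: 0.0
```

>>> arm_command(series=[[-1,34,3,-2,0.06],[-1,28,-20,1,0.07],[-1,29,-18,1,0.07],[-1,30,-16,1,0.07],[-1,31,-14,2,0.07]])

```text
t: 1.35
tcp_pos: [0.6273, -0.5778, 0.2161]
tcp_rot: [-3.141, 0.001, -0.703]
force: [0.7, 0.5, 0.7]
grip_width: 0.998
finger_force: 0.0
```

>>> arm_command(series=[[-1,32,-12,1,0.07],[-1,33,-10,2,0.07],[-1,34,-7,1,0.07],[-1,34,-5,2,0.07],[-1,35,-3,1,0.07]])

```text
t: 1.77
tcp_pos: [0.7301, -0.6454, 0.1993]
tcp_rot: [-3.136, -0.014, -1.012]
force: [-8.1, 6.2, 21.2]
grip_width: 1.001
finger_force: 0.0
```

>>> arm_command(series=[[-1,35,0,2,0.07],[-1,34,2,1,0.07],[-1,34,5,2,0.07],[-1,34,7,1,0.07],[-1,34,9,2,0.07]])

```text
t: 2.18
tcp_pos: [0.6927, -0.7278, 0.1794]
tcp_rot: [-3.079, -0.089, -1.366]
force: [-1.3, -0.4, -0.4]
grip_width: 1.0
finger_force: 0.0
```

```bash
sed -i 's/dy=round(/dy=round(float(/; s/\/i,3)/\/i),3)/' plan.py; python3 - <<'E'
from plan import *
print(bot.read_state()['joint_positions'], bot.camera_info('scene')['eye'])
plan([(.438,.102,.12,1.88),(.438,.102,.045,1.88)],-1)
E
```

```text
[-0.9277  1.2418  0.1281  0.0189  1.6644  2.0087] [ 0.2151 -0.6893  0.4551]
now [ 0.6927 -0.7278  0.1794 -1.3657] force [-1.2753 -0.3746 -0.3946] w 1.0 t 2.1833
[[-1, -33, 3, 2, -0.117], [-1, -33, 7, 2, -0.117], [-1, -32, 11, 2, -0.117], [-1, -30, 14, 2, -0.117], [-1, -28, 18, 2, -0.117]]
[[-1, -26, 21, 2, -0.117], [-1, -23, 24, 2, -0.117], [-1, -20, 26, 2, -0.117], [-1, -17, 29, 2, -0.117], [-1, -14, 30, 2, -0.117]]
[[-1, -10, 32, 2, -0.117], [-1, -6, 33, 2, -0.117], [-1, -3, 33, 3, -0.117], [-1, 1, 33, 2, -0.117], [-1, 5, 33, 3, -0.117]]
[[-1, 9, 32, 2, -0.117], [-1, 13, 31, 3, -0.117], [-1, 16, 29, 2, -0.117], [-1, 20, 27, 3, -0.116], [-1, 23, 25, 2, -0.117]]
[[-1, 25, 22, 3, -0.116], [-1, 28, 19, 2, -0.117], [-1, 30, 15, 3, -0.116], [-1, 31, 12, 2, -0.117], [-1, 32, 8, 3, -0.116]]
[[-1, 33.5, 4.1, 2.4, -0.117], [-1, -0, 0, 25, 0], [-1, -0, 0, 25, 0], [-1, -0, 0, 25, 0]]
end [ 0.438   0.102   0.045  -4.4037]
```

```bash
sed -i "s/rows.append(\[claw,\*v.tolist(),dy\])/rows.append([claw,*v.tolist(),-dy])/" plan.py; python3 - <<'E'
from plan import *
plan([(.5,-.5,.22,-.6)],-1)
E
```

```text
now [ 0.6927 -0.7278  0.1794 -1.3657] force [-1.2753 -0.3746 -0.3946] w 1.0 t 2.1833
[[-1, -29, 16, -5, -0.085], [-1, -30, 13, -4, -0.085], [-1, -31, 11, -5, -0.085], [-1, -32, 8, -4, -0.085], [-1, -33, 5, -5, -0.085]]
[[-1, -33, 2, -4, -0.085], [-1, -33, -0, -5, -0.085], [-1, -33, -4, -4, -0.085], [-1, -33.5, -6, -4.6, -0.086]]
end [ 0.5    -0.5     0.22   -0.5997]
```

>>> arm_command(series=[[-1,-29,16,-5,-0.085],[-1,-30,13,-4,-0.085],[-1,-31,11,-5,-0.085],[-1,-32,8,-4,-0.085],[-1,-33,5,-5,-0.085]])

```text
t: 2.6
tcp_pos: [0.6067, -0.6185, 0.1855]
tcp_rot: [-3.116, -0.105, -0.998]
force: [0.3, -0.9, 0.3]
grip_width: 1.0
finger_force: 0.0
```

>>> arm_command(series=[[-1,-33,2,-4,-0.085],[-1,-33,0,-5,-0.085],[-1,-33,-4,-4,-0.085],[-1,-33,-6,-5,-0.085],[-1,0,0,0,0]])

```text
t: 3.02
tcp_pos: [0.5246, -0.5063, 0.1867]
tcp_rot: [3.133, -0.1, -0.656]
force: [0.9, 0.5, -1.2]
grip_width: 1.002
finger_force: 0.0
```

```bash
python3 - <<'E'
from plan import *
s=bot.read_state();print(s['tcp_rot'],s['joint_positions'])
plan([(.45,-.2,.2,.7),(.438,.102,.17,1.88)],-1)
E
```

```text
[ 3.1332 -0.1    -0.656 ] [-0.93    0.3775  1.4313  0.02    1.2344  1.2915]
now [ 0.5246 -0.5063  0.1867 -0.656 ] force [ 0.9011  0.5154 -1.2169] w 1.002 t 3.0167
[[-1, -20, -16, -1, -0.113], [-1, -19, -19, -1, -0.113], [-1, -16, -21, -1, -0.113], [-1, -14, -22, -1, -0.113], [-1, -11, -24, -1, -0.113]]
[[-1, -9, -25, -1, -0.113], [-1, -6, -26, -1, -0.113], [-1, -3, -26, -1, -0.113], [-1, 0, -26, -1, -0.113], [-1, 3, -26, -1, -0.113]]
[[-1, 7, -25, -2, -0.113], [-1, 9, -24.8, -1.3, -0.113], [-1, 19, -24, 3, -0.118], [-1, 21, -22, 3, -0.118], [-1, 24, -19, 3, -0.118]]
[[-1, 26, -16, 3, -0.118], [-1, 27, -13, 3, -0.118], [-1, 28, -9, 3, -0.118], [-1, 30, -6, 3, -0.118], [-1, 30, -3, 3, -0.118]]
[[-1, 30, 1, 3, -0.118], [-1, 29.5, 4.7, 3, -0.118]]
end [0.438 0.102 0.17  1.88 ]
```

```bash
cat > plan.py <<'E'
from h import *
from rig import bot
def plan(wps,claw,step=36,nmin=1):
    """wps: (x,y,z,yaw) TCP targets; prints rows from measured pose"""
    s=bot.read_state(); p=np.array(s['tcp_pos']); M=R.from_euler('xyz',s['tcp_rot']); rows=[]
    for w in wps:
        w=np.array(w,float)
        yaw=lambda:M.as_euler('xyz')[2]
        dyaw=lambda:(w[3]-yaw()+np.pi)%(2*np.pi)-np.pi
        n=max(nmin,int(np.ceil(max(np.linalg.norm(w[:3]-p)*1000/step,abs(dyaw())/.12))))
        for i in range(n,0,-1):
            v=np.round(M.inv().apply((w[:3]-p)/i)*1000,0 if i>1 else 1)
            r=-round(float(dyaw()/i),3)
            rows.append([claw,*v.tolist(),r]); p=p+M.apply(v)/1000; M=M*R.from_euler('z',r)
    print('now',s['tcp_pos'],s['tcp_rot'],'toolz',R.from_euler('xyz',s['tcp_rot']).as_matrix()[:,2],'F',s['force'],'w',round(s['grip_width'],3),'t',round(s['t'],2))
    for k in range(0,len(rows),5): print(str(rows[k:k+5]).replace('.0,',',').replace('.0]',']'))
    print('end',p,M.as_euler('xyz'))
E
python3 - <<'E'
from plan import *
plan([(.46,-.25,.24,.6)],-1)
E
```

```text
now [ 0.5246 -0.5063  0.1867] [ 3.1332 -0.1    -0.656 ] toolz [ 0.074  -0.0676 -0.995 ] F [ 0.9011  0.5154 -1.2169] w 1.002 t 3.02
[[-1, -18, -15, -7, -0.114], [-1, -17, -17, -7, -0.114], [-1, -14, -19, -7, -0.114], [-1, -12, -20, -7, -0.114], [-1, -10, -21, -7, -0.114]]
[[-1, -7, -22, -7, -0.114], [-1, -5, -23, -7, -0.114], [-1, -2, -24, -7, -0.114], [-1, 0, -24, -6, -0.114], [-1, 3, -23, -7, -0.114]]
[[-1, 5.6, -22.7, -6.1, -0.115]]
end [ 0.46 -0.25  0.24] [ 3.0439 -0.0231  0.5997]
```

```bash
python3 - <<'E'
from plan import *
plan([(.295,-.28,.21,.3)],-1)
E
```

```text
now [ 0.5246 -0.5063  0.1867] [ 3.1332 -0.1    -0.656 ] toolz [ 0.074  -0.0676 -0.995 ] F [ 0.9011  0.5154 -1.2169] w 1.002 t 3.02
[[-1, -35, -4, -6, -0.106], [-1, -34, -8, -6, -0.106], [-1, -33, -12, -6, -0.106], [-1, -32, -15, -6, -0.106], [-1, -30, -18, -6, -0.106]]
[[-1, -28, -22, -6, -0.106], [-1, -26, -24, -6, -0.106], [-1, -23, -27, -7, -0.106], [-1, -20.7, -29.9, -6.4, -0.106]]
end [ 0.295 -0.28   0.21 ] [ 3.0551 -0.0509  0.2998]
```

>>> arm_command(series=[[-1,-35,-4,-6,-0.106],[-1,-34,-8,-6,-0.106],[-1,-33,-12,-6,-0.106],[-1,-32,-15,-6,-0.106],[-1,-30,-18,-6,-0.106]])

```text
t: 3.43
tcp_pos: [0.4012, -0.3863, 0.2004]
tcp_rot: [3.077, -0.088, -0.122]
force: [0.3, -0.6, 1.3]
grip_width: 0.998
finger_force: 0.0
```

>>> arm_command(series=[[-1,-28,-22,-6,-0.106],[-1,-26,-24,-6,-0.106],[-1,-23,-27,-7,-0.106],[-1,-21,-30,-6,-0.106],[-1,0,0,0,0]])

```text
t: 3.85
tcp_pos: [0.2967, -0.2821, 0.2099]
tcp_rot: [3.045, -0.054, 0.299]
force: [0.2, 0.2, 0.1]
grip_width: 1.0
finger_force: 0.0
```

```bash
python3 - <<'E'
from plan import *
s=bot.read_state();print(s['joint_positions'])
plan([(.20,-.19,.21,.3)],-1,step=15)
E
```

```text
[-1.0617 -0.4656  2.2044  0.0336  1.2967  0.205 ]
now [ 0.2967 -0.2821  0.2099] [ 3.0445 -0.054   0.2993] toolz [ 0.0799 -0.0768 -0.9938] F [0.2059 0.1921 0.1329] w 1.0 t 3.85
[[-1, -7, -13, -2, -0], [-1, -7, -13, -2, -0], [-1, -7, -13, -2, -0], [-1, -7, -13, -1, -0], [-1, -7, -13, -2, -0]]
[[-1, -8, -13, -1, -0], [-1, -7, -13, -2, -0], [-1, -8, -12, -1, -0], [-1, -7.2, -12.6, -1.9, -0.001]]
end [ 0.2  -0.19  0.21] [ 3.0445 -0.0539  0.3003]
```

>>> arm_command(series=[[-1,-7,-13,-2,0],[-1,-7,-13,-2,0],[-1,-7,-13,-2,0],[-1,0,0,0,0]])

```text
t: 4.18
tcp_pos: [0.2671, -0.2535, 0.2114]
tcp_rot: [3.045, -0.055, 0.295]
force: [0.3, 0.3, 0.4]
grip_width: 1.001
finger_force: 0.0
```

>>> arm_command(series=[[-1,-7,-13,-2,0],[-1,-7,-13,-2,0],[-1,0,0,0,0]])

```text
t: 4.43
tcp_pos: [0.2463, -0.233, 0.2122]
tcp_rot: [3.045, -0.055, 0.295]
force: [0.2, 0.9, 0.3]
grip_width: 0.998
finger_force: 0.0
```

```bash
python3 - <<'E'
from plan import *
s=bot.read_state();print(s['joint_positions'])
plan([(.20,-.19,.21,.3)],-1,step=15)
E
```

```text
[-1.1313 -0.7222  2.3491  0.0404  1.4112  0.1425]
now [ 0.2463 -0.233   0.2122] [ 3.045  -0.0545  0.2953] toolz [ 0.08   -0.0765 -0.9939] F [0.2045 0.8778 0.2735] w 0.998 t 4.43
[[-1, -6, -11, -1, -0.001], [-1, -6, -11, -1, -0.001], [-1, -7, -11, -1, -0.001], [-1, -6, -11, -1, -0.001], [-1, -6.7, -10.4, -0.8, -0.001]]
end [ 0.2001 -0.19    0.21  ] [ 3.0447 -0.0541  0.3003]
```

>>> arm_command(series=[[-1,-7,-12,-1,0],[-1,-7,-12,-1,0],[-1,0,0,0,0]])

```text
t: 4.68
tcp_pos: [0.226, -0.2143, 0.2111]
tcp_rot: [3.045, -0.055, 0.295]
force: [0.5, -0.1, 0.8]
grip_width: 1.001
finger_force: 0.0
```

>>> arm_command(series=[[-1,-7,-12,-1,0],[-1,0,0,0,0]])

```text
t: 4.85
tcp_pos: [0.216, -0.2049, 0.2107]
tcp_rot: [3.045, -0.055, 0.295]
force: [0.8, -0.5, -0.3]
grip_width: 1.002
finger_force: 0.0
```

```bash
python3 - <<'E'
from plan import *
s=bot.read_state();print(s['joint_positions'])
plan([(.20,-.19,.21,.3)],-1,step=15)
E
```

```text
[-1.1945 -0.9009  2.4349  0.0464  1.5068  0.0829]
now [ 0.216  -0.2049  0.2107] [ 3.0448 -0.0545  0.2954] toolz [ 0.08   -0.0766 -0.9938] F [ 0.7502 -0.4811 -0.2698] w 1.002 t 4.85
[[-1, -5, -9, -1, -0.002], [-1, -5.9, -9.9, -0.8, -0.003]]
end [ 0.2  -0.19  0.21] [ 3.0446 -0.0541  0.3004]
```

>>> arm_command(series=[[-1,-7,-12,-1,0],[-1,0,0,0,0]])

```text
t: 5.02
tcp_pos: [0.2058, -0.1955, 0.2101]
tcp_rot: [3.045, -0.055, 0.295]
force: [0.6, 0.0, 0.1]
grip_width: 0.999
finger_force: 0.0
```

>>> arm_command(series=[[-1,-7,-12,-1,0],[-1,0,0,0,0]])

```text
t: 5.18
tcp_pos: [0.1986, -0.1888, 0.2095]
tcp_rot: [3.047, -0.053, 0.295]
force: [-0.3, -0.5, -0.2]
grip_width: 1.0
finger_force: 0.0
```

>>> arm_command(series=[[-1,-4,-7,-1,0],[-1,0,0,0,0]])

```text
t: 5.35
tcp_pos: [0.1977, -0.1877, 0.2094]
tcp_rot: [3.053, -0.051, 0.296]
force: [0.3, -0.5, -0.2]
grip_width: 1.003
finger_force: 0.0
```

```bash
python3 - <<'E'
from plan import *
s=bot.read_state();print(s['joint_positions'])
plan([(.20,-.19,.21,.3)],-1,step=15)
E
```

```text
[-1.2393 -1.0123  2.4811  0.0472  1.5823  0.0406]
now [ 0.1977 -0.1877  0.2094] [ 3.053  -0.0506  0.2959] toolz [ 0.074  -0.07   -0.9948] F [ 0.2533 -0.5173 -0.1635] w 1.003 t 5.35
[[-1, 1.6, 2.9, -0.2, -0.004]]
end [ 0.2  -0.19  0.21] [ 3.0528 -0.0502  0.2999]
```

>>> arm_command(series=[[-1,-7,-12,-1,0],[-1,-7,-12,-1,0],[-1,0,0,0,0]])

```text
t: 5.6
tcp_pos: [0.1937, -0.1842, 0.2081]
tcp_rot: [3.069, -0.042, 0.295]
force: [0.8, 0.0, 0.1]
grip_width: 1.002
finger_force: 0.0
```

>>> arm_command(series=[[-1,-7,-12,-1,0],[-1,-7,-12,-1,0],[-1,0,0,0,0]])

```text
t: 5.85
tcp_pos: [0.1899, -0.1811, 0.2076]
tcp_rot: [3.083, -0.034, 0.295]
force: [-0.1, -0.3, 0.8]
grip_width: 1.002
finger_force: 0.0
```

>>> arm_command(series=[[-1,-7,-12,-1,0],[-1,0,0,0,0]])

```text
t: 6.02
tcp_pos: [0.188, -0.1796, 0.2076]
tcp_rot: [3.09, -0.029, 0.294]
force: [-0.2, -0.4, -0.4]
grip_width: 0.998
finger_force: 0.0
```

```bash
python3 - <<'E'
from plan import *
s=bot.read_state();print(s['joint_positions'])
plan([(.20,-.19,.21,.3)],-1,step=15)
E
```

```text
[-1.2439 -1.0157  2.484   0.0277  1.6208  0.0354]
now [ 0.188  -0.1796  0.2076] [ 3.09   -0.0294  0.2944] toolz [ 0.0431 -0.0408 -0.9982] F [-0.2278 -0.4135 -0.4102] w 0.998 t 6.02
[[-1, 4, 7, -1, -0.003], [-1, 4.5, 6.5, -0.5, -0.003]]
end [ 0.2  -0.19  0.21] [ 3.0899 -0.0291  0.3004]
```

>>> arm_command(series=[[-1,-7,-12,0,0],[-1,-7,-12,0,0],[-1,-7,-12,0,0],[-1,-7,-12,0,0],[-1,0,0,0,0]])

```text
t: 6.43
tcp_pos: [0.1805, -0.1736, 0.204]
tcp_rot: [3.12, -0.013, 0.294]
force: [-0.0, 0.3, -0.1]
grip_width: 0.999
finger_force: 0.0
```

>>> arm_command(series=[[-1,-7,-12,0,0],[-1,-7,-12,0,0],[-1,0,0,0,0]])

```text
t: 6.68
tcp_pos: [0.1767, -0.1707, 0.2031]
tcp_rot: [3.135, -0.005, 0.294]
force: [-0.6, 1.0, -0.4]
grip_width: 1.006
finger_force: 0.0
```

```bash
python3 - <<'E'
from plan import *
s=bot.read_state();print(s['joint_positions'])
plan([(.20,-.19,.21,.3)],-1,step=15)
E
```

```text
[-1.2499 -1.0156  2.4908  0.0044  1.6592  0.0276]
now [ 0.1767 -0.1707  0.2031] [ 3.1346 -0.0046  0.2937] toolz [ 0.0064 -0.0054 -1.    ] F [-0.6405  0.9959 -0.427 ] w 1.006 t 6.68
[[-1, 6, 8, -2, -0.002], [-1, 5, 9, -2, -0.002], [-1, 5.7, 8.3, -2.6, -0.002]]
end [ 0.2  -0.19  0.21] [ 3.1346 -0.0046  0.2997]
```

Nearly level; one more push, then on to the breaker.

>>> arm_command(series=[[-1,-7,-12,0,0],[-1,0,0,0,0]])

```text
t: 6.85
tcp_pos: [0.1748, -0.1693, 0.2028]
tcp_rot: [-3.141, -0.001, 0.294]
force: [-0.3, 0.7, -0.2]
grip_width: 1.0
finger_force: 0.0
```

```bash
python3 - <<'E'
from plan import *
plan([(.34,-.2,.21,.6),(.438,.102,.14,1.88)],-1,step=34)
E
```

```text
now [ 0.1748 -0.1693  0.2028] [-3.1413 -0.0005  0.2937] toolz [ 0.0004  0.0004 -1.    ] F [-0.2731  0.6923 -0.2217] w 1.0 t 6.85
[[-1, 30, 15, -1, -0.061], [-1, 29, 17, -2, -0.061], [-1, 28, 19, -1, -0.061], [-1, 26, 21, -2, -0.062], [-1, 25.1, 22.4, -1.1, -0.061]]
[[-1, 23, -18, 6, -0.116], [-1, 25, -15, 6, -0.116], [-1, 26, -12, 6, -0.116], [-1, 27, -9, 7, -0.117], [-1, 28, -5, 6, -0.116]]
[[-1, 29, -2, 7, -0.117], [-1, 29, 1, 6, -0.116], [-1, 29, 5, 7, -0.117], [-1, 28, 8, 6, -0.116], [-1, 26, 11, 7, -0.117]]
[[-1, 25.4, 13.4, 6.1, -0.116]]
end [0.438 0.102 0.14 ] [ 3.1411 -0.0002  1.8797]
```

>>> arm_command(series=[[-1,30,15,-1,-0.061],[-1,29,17,-2,-0.061],[-1,28,19,-1,-0.061],[-1,26,21,-2,-0.062],[-1,25,22,-1,-0.061]])

```text
t: 7.27
tcp_pos: [0.3419, -0.1998, 0.2099]
tcp_rot: [3.141, -0.001, 0.604]
force: [-0.8, -1.1, 0.4]
grip_width: 1.003
finger_force: 0.0
```

>>> arm_command(series=[[-1,23,-18,6,-0.116],[-1,25,-15,6,-0.116],[-1,26,-12,6,-0.116],[-1,27,-9,7,-0.117],[-1,28,-5,6,-0.116]])

```text
t: 7.68
tcp_pos: [0.3842, -0.0614, 0.1786]
tcp_rot: [3.141, -0.0, 1.186]
force: [-0.6, -0.4, 0.5]
grip_width: 1.003
finger_force: 0.0
```

>>> arm_command(series=[[-1,29,-2,7,-0.117],[-1,29,1,6,-0.116],[-1,29,5,7,-0.117],[-1,28,8,6,-0.116],[-1,26,11,7,-0.117]])

```text
t: 8.1
tcp_pos: [0.43, 0.0763, 0.1459]
tcp_rot: [3.14, 0.0, 1.77]
force: [0.4, -0.4, 0.4]
grip_width: 0.999
finger_force: 0.0
```

>>> arm_command(series=[[-1,25,13,6,-0.116],[-1,0,0,0,0]])

```text
t: 8.27
tcp_pos: [0.4373, 0.105, 0.1389]
tcp_rot: [-3.141, -0.002, 1.888]
force: [-0.4, -0.5, 0.2]
grip_width: 0.998
finger_force: 0.0
```

```bash
python3 - <<'E'
from plan import *
print(bot.read_state()['joint_positions'])
plan([(.438,.102,.10,1.88),(.438,.102,.048,1.88)],-1,step=20)
im=bot.read_camera('scene'); cv2.imwrite('pics/s1.png',crop(im,150,100,290,220,5)); im=bot.read_camera('top'); cv2.imwrite('pics/t1.png',im)
E
```

```text
[-0.0183 -0.1676  2.1106  0.0012  1.2001 -0.3356]
now [0.4373 0.105  0.1389] [-3.1406 -0.0016  1.8877] toolz [-0.0014  0.0012 -1.    ] F [-0.4499 -0.5077  0.167 ] w 0.998 t 8.27
[[-1, -2, -0, 19, 0.004], [-1, -1.1, -0.2, 19.9, 0.004], [-1, -0, 0, 17, -0], [-1, -0, 0, 17, -0], [-1, -0.1, 0, 18, -0]]
end [0.438 0.102 0.048] [-3.1406 -0.0015  1.8797]
```

View pics/s1.png

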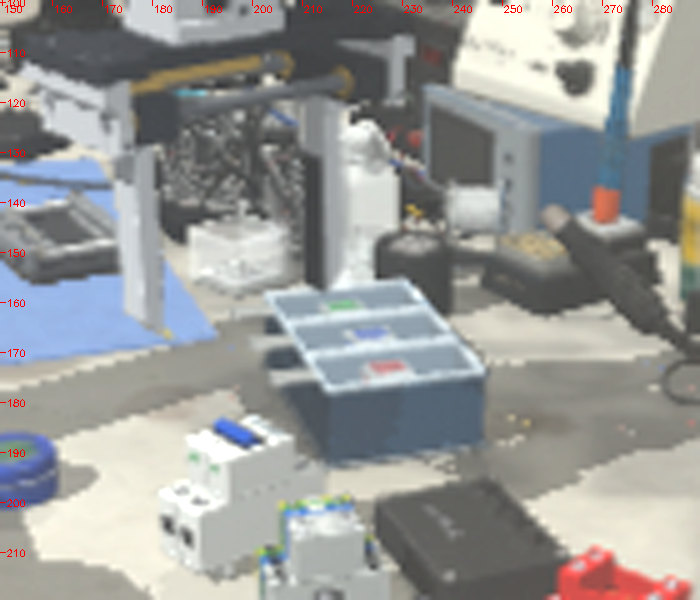

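>>> arm_command(series=[[-1,-2,0,19,0.004],[-1,-1,0,20,0.004],[-1,0,0,17,0],[-1,0,0,17,0],[-1,0,0,18,0]])

```text
t: 8.78
tcp_pos: [0.439, 0.0975, 0.049]
tcp_rot: [3.14, 0.001, 1.869]
force: [-0.5, -0.8, 0.3]
grip_width: 1.0
finger_force: 0.0
```

>>> arm_command(series=[[0.3,0,0,0,0],[0.3,0,0,0,0],[0.3,0,0,0,0],[0.3,0,0,0,0],[0.3,0,0,0,0]])

```text
t: 9.2
tcp_pos: [0.4396, 0.0987, 0.0504]
tcp_rot: [3.138, 0.001, 1.871]
force: [0.6, -0.5, 0.1]
grip_width: 0.683
finger_force: 0.0
```

```bash
python3 - <<'E'
from plan import *
S=bot.camera_info('scene')
print(proj(S,[.4373,.105,.139]))
plan([(.438,.102,.15,1.8)],1)
E
```

```text
[[196.699 161.429]]
now [0.4396 0.0987 0.0504] [3.1384 0.001  1.8713] toolz [ 0.0034 -0.     -1.    ] F [ 0.5737 -0.5021  0.0674] w 0.683 t 9.2
[[1, 1, -0, -33, 0.024], [1, 1, -0, -33, 0.024], [1, 1.6, -0.3, -33.6, 0.023]]
end [0.438 0.102 0.15 ] [3.1383 0.0008 1.8003]
```

>>> arm_command(series=[[1,0,0,0,0],[1,0,0,0,0],[1,0,0,0,0],[1,0,0,0,0],[1,0,0,0,0]], newtons=25)

```text
t: 9.62
tcp_pos: [0.4386, 0.0989, 0.0494]
tcp_rot: [3.141, 0.0, 1.872]
force: [-1.5, -0.9, 4.2]
grip_width: 0.477
finger_force: 24.8
```

>>> arm_command(series=[[1,0,0,-33,0],[1,0,0,-33,0],[1,0,0,-20,0],[1,0,0,0,0]])

```text
t: 9.95
tcp_pos: [0.4416, 0.0989, 0.1394]
tcp_rot: [3.132, 0.003, 1.872]
force: [0.3, -0.3, -0.9]
grip_width: 0.478
finger_force: 24.8
```

```bash
cat > tgt.py <<'E'
from plan import *
RX,RY,RT=.537,-.2937,.154
def rp(x,y): c,s=np.cos(RT),np.sin(RT); return RX+c*x-s*y, RY+s*x+c*y
YR=RT+np.pi/2
E
python3 - <<'E'
from tgt import *
x,y=rp(0,.068); print(x,y)
plan([(.45,-.08,.15,1.8),(x,y,.13,YR)],1,step=30)
E
```

```text
0.5265693432700204 -0.2265047516547388
now [0.4416 0.0989 0.1394] [3.1323 0.0029 1.8719] toolz [ 0.0098 -0.0001 -1.    ] F [ 0.2562 -0.2515 -0.9351] w 0.478 t 9.95
[[1, -29, -7, -2, 0.012], [1, -29, -7, -2, 0.012], [1, -29, -7, -2, 0.012], [1, -29, -7, -2, 0.012], [1, -29, -6, -1, 0.012]]
[[1, -29.6, -5.7, -1.5, 0.012], [1, -27, 7, 3, 0.013], [1, -27, 7, 4, 0.012], [1, -26, 8, 3, 0.013], [1, -26, 8, 4, 0.012]]
[[1, -26, 8, 3, 0.013], [1, -26.6, 8.1, 3.7, 0.012]]
end [ 0.5266 -0.2265  0.13  ] [3.132  0.0016 1.7249]
```

>>> arm_command(series=[[1,-29,-7,-2,0.012],[1,-29,-7,-2,0.012],[1,-29,-7,-2,0.012],[1,-29,-7,-2,0.012],[1,-29,-6,-1,0.012]])

```text
t: 10.37
tcp_pos: [0.4442, -0.0508, 0.1421]
tcp_rot: [-3.14, -0.001, 1.811]
force: [1.2, 0.2, -1.6]
grip_width: 0.48
finger_force: 24.8
```

>>> arm_command(series=[[1,-30,-6,-1,0.012],[1,-27,7,3,0.013],[1,-27,7,4,0.012],[1,-26,8,3,0.013],[1,-26,8,4,0.012]])

```text
t: 10.78
tcp_pos: [0.4976, -0.1787, 0.1285]
tcp_rot: [-3.14, -0.002, 1.749]
force: [1.0, 0.7, -1.6]
grip_width: 0.479
finger_force: 24.8
```

>>> arm_command(series=[[1,-26,8,3,0.013],[1,-27,8,4,0.012],[1,0,0,0,0],[1,0,0,0,0]])

```text
t: 11.12
tcp_pos: [0.522, -0.2274, 0.1214]
tcp_rot: [-3.139, -0.003, 1.723]
force: [0.5, 0.4, -1.4]
grip_width: 0.48
finger_force: 24.8
```

```bash
python3 - <<'E'
from tgt import *
x,y=rp(0,.0635); print(x,y)
plan([(x,y,.085,YR)],1,step=15)
E
```

```text
0.5272596073183279 -0.23095149603052814
now [ 0.522  -0.2274  0.1214] [-3.1394 -0.0031  1.7233] toolz [-0.0026  0.0027 -1.    ] F [ 0.5144  0.4248 -1.3923] w 0.48 t 11.12
[[1, -1, 2, 12, -0.001], [1, -2, 1, 12, -0], [1, -1.4, 1.7, 12.4, -0.001]]
end [ 0.5272 -0.231   0.085 ] [-3.1394 -0.0031  1.7253]
```

>>> arm_command(series=[[1,-1,2,14,0],[1,-2,1,14,0],[1,-1,2,15,0],[1,0,0,0,0],[1,0,0,0,0]])

```text
t: 11.53
tcp_pos: [0.5275, -0.2291, 0.0799]
tcp_rot: [-3.14, -0.002, 1.726]
force: [-0.5, -0.2, -1.5]
grip_width: 0.479
finger_force: 25.0
```

```bash
python3 - <<'E'
from tgt import *
from rail import world,S,T
s=bot.read_state();print(s['tcp_pos'],s['tcp_rot'])
a=bot.read_camera('scene');b=bot.read_camera('top');cv2.imwrite('pics/s2.png',a);cv2.imwrite('pics/t2.png',b)
c=crop(a,255,215,375,345,4.6); d=crop(b,315,150,385,220,5.8)
# overlay the rail brim edges from the estimate
p=[RX,RY,RT]
for im,ci,o,k in((c,S,(255,215),4.6),(d,T,(315,150),5.8)):
    for x in(-.0175,.0175):
        q=(proj(ci,[world(p,[x,.09,.018]),world(p,[x,-.105,.018])])+.5-o)*k
        cv2.line(im,*[tuple(int(v) for v in u) for u in q],(0,0,255),1,cv2.LINE_AA)
h=max(c.shape[0],d.shape[0]); 
cv2.imwrite('pics/m2.png',np.hstack([cv2.copyMakeBorder(z,0,h-z.shape[0],0,0,cv2.BORDER_CONSTANT) for z in(c,d)])[:, :960]) 
m=cv2.imread('pics/m2.png'); cv2.imwrite('pics/m2.png',cv2.resize(m,(800,int(m.shape[0]*800/m.shape[1]))))
E
```

```text
[ 0.5275 -0.2291  0.0799] [-3.1401 -0.0021  1.7256]
```

View pics/m2.png

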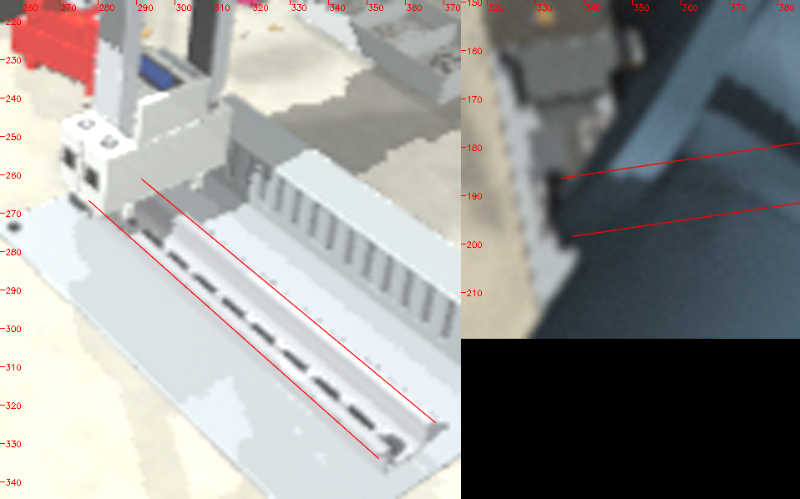

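```bash
python3 - <<'E'
from rail import *
p=[.537,-.2937,.154]
im=cv2.cvtColor(cv2.imread('pics/s2.png'),cv2.COLOR_BGR2GRAY).astype(np.float32)
for lo,hi in((-28,-8),(10,30)):
  xs=np.arange(lo,hi,1.); acc=[]
  for y in range(30,-101,-10):
    q=proj(S,[world(p,mm(x,y,18)) for x in xs]).astype(np.float32)
    acc.append(cv2.remap(im,q[:,0].reshape(1,-1),q[:,1].reshape(1,-1),1)[0])
  acc=np.array(acc)
  for k in(slice(0,5),slice(5,10),slice(10,14)): print(lo,acc[k].mean(0).astype(int).tolist())
E
```

```text
-28 [165, 164, 164, 163, 161, 159, 157, 157, 156, 155, 156, 159, 164, 170, 173, 172, 166, 155, 135, 118]
-28 [165, 165, 165, 164, 163, 160, 157, 156, 155, 155, 156, 158, 163, 171, 177, 178, 175, 165, 149, 129]
-28 [164, 164, 164, 164, 163, 161, 157, 154, 153, 153, 154, 156, 161, 168, 175, 177, 174, 162, 141, 115]
10 [154, 156, 161, 167, 174, 178, 180, 179, 176, 174, 175, 176, 178, 178, 178, 178, 178, 178, 178, 178]
10 [154, 155, 160, 168, 178, 185, 188, 186, 182, 178, 174, 173, 176, 177, 177, 177, 177, 177, 177, 177]
10 [154, 154, 156, 164, 174, 182, 188, 187, 183, 178, 171, 167, 169, 174, 177, 177, 177, 176, 177, 176]
```

>>> arm_command(series=[[1,-2,1,0,0],[1,0,0,8,0],[1,0,0,2,0],[1,0,0,2,0],[1,0,0,0,0]])

```text
t: 12.05
tcp_pos: [0.5295, -0.232, 0.0684]
tcp_rot: [-3.141, -0.001, 1.725]
force: [-0.4, -1.2, -1.8]
grip_width: 0.477
finger_force: 25.0
```

>>> arm_command(series=[[1,0,0,2,0],[1,0,0,2,0],[1,0,0,0,0]])

```text
t: 12.3
tcp_pos: [0.5303, -0.2327, 0.0668]
tcp_rot: [3.141, 0.0, 1.725]
force: [-3.2, 2.2, 7.4]
grip_width: 0.475
finger_force: 25.0
```

>>> arm_command(series=[[1,0,0,-3,0],[1,2,-2,0,0],[1,0,0,0,0]])

```text
t: 12.55
tcp_pos: [0.5274, -0.2304, 0.068]
tcp_rot: [3.141, -0.0, 1.725]
force: [-0.5, -0.3, -1.8]
grip_width: 0.474
finger_force: 25.0
```

>>> arm_command(series=[[1,0,0,2,0],[1,0,0,2,0],[1,0,0,2,0],[1,0,0,0,0]])

```text
t: 12.88
tcp_pos: [0.5272, -0.2304, 0.0613]
tcp_rot: [-3.141, -0.001, 1.725]
force: [0.3, -0.1, -2.1]
grip_width: 0.477
finger_force: 25.0
```

```bash
cat >> tgt.py <<'E'
def inr(P): 
    d=np.array(P[:2])-[RX,RY]; c,s=np.cos(RT),np.sin(RT); return np.array([c*d[0]+s*d[1],-s*d[0]+c*d[1]])*1000
E
python3 - <<'E'
from tgt import *
s=bot.read_state();print(s['tcp_pos'],inr(s['tcp_pos']),s['force'],s['ft_torque'])
E
```

```text
[ 0.5272 -0.2304  0.0613] [ 0.0434 64.059 ] [ 0.2642 -0.1082 -2.1203] [-0.0163 -0.068  -0.0445]
```

>>> arm_command(series=[[1,0,0,2,0],[1,0,0,1,0],[1,0,0,0,0]])

```text
t: 13.13
tcp_pos: [0.5278, -0.2308, 0.0592]
tcp_rot: [3.141, 0.0, 1.725]
force: [0.0, -0.8, -1.0]
grip_width: 0.473
finger_force: 25.0
```

```bash
python3 - <<'E'
from tgt import *
s=bot.read_state();print(s['tcp_pos'],inr(s['tcp_pos']),s['force'])
from rail import S
a=bot.read_camera('scene');cv2.imwrite('pics/s3.png',a)
c=crop(a,258,215,345,290,8)
X,Y=rp(0,.067)
for th in [RT]:
  M=R.from_euler('z',th).as_matrix()
  for a_,b_ in [((-41,-18,44),(41,-18,44)),((-41,-18,44),(-41,18,44)),((-41,-18,8),(41,-18,8)),((-41,-18,8),(-41,-18,44)),((-22.5,-18,44),(-22.5,-18,68)),((-22.5,-18,68),(22.5,-18,68))]:
    q=(proj(S,[M@(np.array(v)/1000)+[X,Y,.01] for v in(a_,b_)])+.5-[258,215])*8
    cv2.line(c,*[tuple(int(v) for v in u) for u in q],(0,0,255),1,cv2.LINE_AA)
cv2.imwrite('pics/m3.png',c)
E
```

```text
[ 0.5278 -0.2308  0.0592] [ 0.5673 63.5676] [ 0.0277 -0.8282 -0.9515]
```

View pics/m3.png

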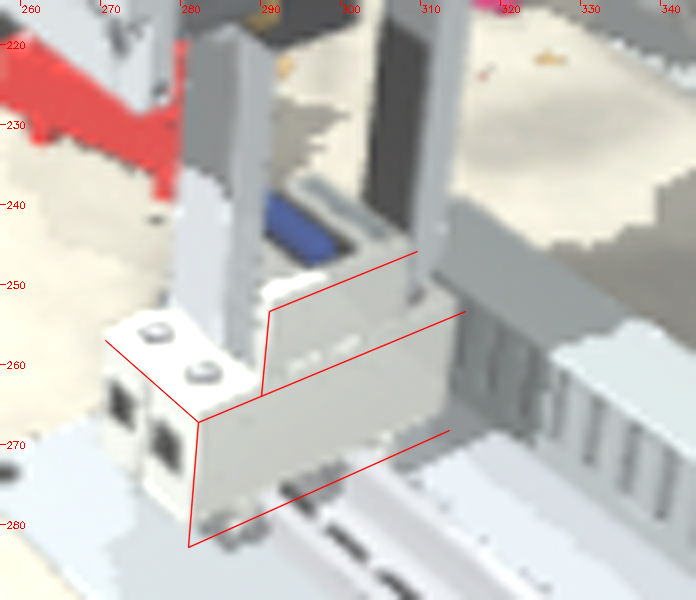

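>>> arm_command(series=[[1,0,0,1,0],[1,0,0,0.5,0],[1,0,0,0,0]])

```text
t: 13.43
tcp_pos: [0.5279, -0.231, 0.0591]
tcp_rot: [3.141, 0.0, 1.725]
force: [-2.9, 1.5, 7.8]
grip_width: 0.478
finger_force: 25.0
```

>>> arm_command(series=[[1,0,0,1,0],[1,0,0,0,0]])

```text
t: 13.6
tcp_pos: [0.5279, -0.231, 0.0591]
tcp_rot: [-3.141, -0.0, 1.725]
force: [-5.6, 1.8, 13.9]
grip_width: 0.476
finger_force: 25.0
```

>>> arm_command(series=[[-0.4,0,0,0,0],[-0.4,0,0,0,0],[-0.4,0,0,0,0],[-0.4,0,0,0,0]])

```text
t: 13.93
tcp_pos: [0.5277, -0.2307, 0.0565]
tcp_rot: [3.141, -0.0, 1.725]
force: [-0.7, 0.6, 0.5]
grip_width: 0.691
finger_force: 0.0
```

>>> arm_command(series=[[-0.4,0,0,-10,0],[-0.4,0,0,-25,0],[-0.4,0,0,-35,0],[-0.4,0,0,-10,0],[-0.4,0,0,0,0]])

```text
t: 14.35
tcp_pos: [0.53, -0.2323, 0.141]
tcp_rot: [3.135, 0.006, 1.725]
force: [-0.5, 0.2, 0.1]
grip_width: 0.701
finger_force: 0.0
```

```bash
python3 - <<'E'
from tgt import *
plan([(.448,-.0584,.11,1.045)],-1,step=30)
E
```

```text
now [ 0.53   -0.2323  0.141 ] [3.1349 0.0056 1.7248] toolz [ 0.0075 -0.0045 -1.    ] F [-0.4626  0.1911  0.1274] w 0.701 t 14.35
[[-1, 26, -8, 4, 0.097], [-1, 26, -10, 4, 0.097], [-1, 24, -13, 4, 0.097], [-1, 23, -15, 4, 0.097], [-1, 22, -17, 5, 0.097]]
[[-1, 20, -19, 4, 0.097], [-1, 17.1, -21.2, 4.6, 0.098]]
end [ 0.448  -0.0584  0.11  ] [3.1329 0.0002 1.0448]
```

>>> arm_command(series=[[-1,26,-8,4,0.097],[-1,26,-10,4,0.097],[-1,24,-13,4,0.097],[-1,23,-15,4,0.097],[-1,22,-17,5,0.097]])

```text
t: 14.77
tcp_pos: [0.4675, -0.1048, 0.1138]
tcp_rot: [-3.14, -0.001, 1.234]
force: [0.0, 0.3, 1.0]
grip_width: 0.987
finger_force: 0.0
```

>>> arm_command(series=[[-1,20,-19,4,0.097],[-1,17,-21,5,0.098],[-1,0,0,0,0],[-1,0,0,0,0],[-1,0,0,0,0]])

```text
t: 15.18
tcp_pos: [0.4457, -0.0573, 0.1062]
tcp_rot: [3.141, -0.0, 1.046]
force: [1.0, 0.4, 1.0]
grip_width: 1.001
finger_force: 0.0
```

```bash
python3 - <<'E'
from tgt import *
plan([(.448,-.0584,.034,1.045)],-1,step=20)
a=bot.read_camera('scene');cv2.imwrite('pics/s4.png',a)
c=crop(a,190,185,275,260,7)
from rail import S
M=R.from_euler('z',-.5255).as_matrix()
for v in [(x,y,z) for x in(-38,38) for y in (-15,15) for z in (8,30)]+[(x,y,52) for x in(-28,28) for y in (-15,15)]:
    q=(proj(S,M@(np.array(v)/1000)+[.4481,-.0584,0])[0]+.5-[190,185])*7; cv2.circle(c,tuple(int(u) for u in q),3,(0,0,255),1)
cv2.imwrite('pics/m4.png',c)
E
```

```text
now [ 0.4457 -0.0573  0.1062] [ 3.1412 -0.0002  1.0459] toolz [ 0.0004 -0.     -1.    ] F [0.9505 0.4032 0.9525] w 1.001 t 15.18
[[-1, 0, 1, 18, 0], [-1, 0, 1, 18, 0], [-1, 0, 0, 18, 0], [-1, 0.2, 0.5, 18.2, 0.001]]
end [ 0.448  -0.0583  0.034 ] [ 3.1412 -0.0002  1.0449]
```

View pics/m4.png

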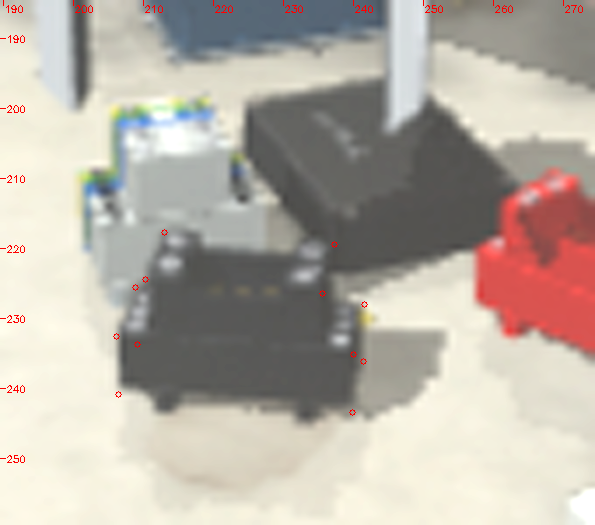

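>>> arm_command(series=[[-1,0,1,18,0],[-1,0,1,18,0],[-1,0,0,18,0],[-1,0,1,18,0],[-1,0,0,0,0]])

```text
t: 15.65
tcp_pos: [0.4463, -0.0586, 0.0316]
tcp_rot: [-3.136, 0.001, 1.044]
force: [-0.5, 0.0, -0.8]
grip_width: 1.001
finger_force: 0.0
```

>>> arm_command(series=[[1,0,0,0,0],[1,0,0,0,0],[1,0,0,0,0],[1,0,0,0,0],[1,0,0,0,0]], newtons=15)

```text
t: 16.07
tcp_pos: [0.449, -0.0587, 0.0355]
tcp_rot: [3.139, -0.001, 1.045]
force: [-0.6, -0.1, -0.8]
grip_width: 0.684
finger_force: 0.0
```

```bash
python3 - <<'E'
from tgt import *
plan([(.448,-.0584,.11,1.045)],1,step=30)
E
```

```text
now [ 0.449  -0.0587  0.0355] [ 3.1391 -0.0008  1.0448] toolz [ 0.0026 -0.0006 -1.    ] F [-0.6333 -0.0942 -0.782 ] w 0.684 t 16.07
[[1, -0, -0, -25, -0], [1, -0, -0, -25, -0], [1, -0.2, -0.8, -24.5, -0]]
end [ 0.448  -0.0584  0.11  ] [ 3.1391 -0.0008  1.0448]
```

>>> arm_command(series=[[1,0,0,0,0],[1,0,0,0,0],[1,0,0,0,0]])

```text
t: 16.32
tcp_pos: [0.4485, -0.0585, 0.0351]
tcp_rot: [3.14, -0.001, 1.045]
force: [-2.2, 0.2, 4.9]
grip_width: 0.598
finger_force: 15.0
```

>>> arm_command(series=[[1,0,0,-15,0],[1,0,0,-35,0],[1,0,0,-40,0],[1,0,0,0,0],[1,0,0,0,0]])

```text
t: 16.73
tcp_pos: [0.4499, -0.059, 0.1269]
tcp_rot: [3.135, -0.001, 1.045]
force: [-0.1, 0.2, -0.8]
grip_width: 0.595
finger_force: 15.0
```

```bash
python3 - <<'E'
from tgt import *
x,y=rp(.0005,.031)
plan([(x,y,.11,YR)],1,step=28)
E
```

```text
now [ 0.4499 -0.059   0.1269] [ 3.1353 -0.0013  1.045 ] toolz [ 0.0061 -0.002  -1.    ] F [-0.0532  0.1562 -0.8116] w 0.595 t 16.73
[[1, -17, 22, 2, -0.085], [1, -19, 20, 2, -0.085], [1, -20, 19, 2, -0.085], [1, -22, 17, 2, -0.085], [1, -23, 15, 2, -0.085]]
[[1, -24, 13, 3, -0.085], [1, -25, 10, 2, -0.085], [1, -26.3, 8.5, 2.8, -0.085]]
end [ 0.5327 -0.263   0.11  ] [3.1359 0.0029 1.725 ]
```

>>> arm_command(series=[[1,-17,22,-12,-0.085],[1,-19,20,-12,-0.085],[1,-20,19,-6,-0.085],[1,-22,17,0,-0.085],[1,-23,15,0,-0.085]])

```text
t: 17.15
tcp_pos: [0.5, -0.1872, 0.1528]
tcp_rot: [-3.14, -0.001, 1.474]
force: [0.5, 0.2, -1.6]
grip_width: 0.595
finger_force: 15.0
```

>>> arm_command(series=[[1,-24,13,0,-0.085],[1,-25,10,0,-0.085],[1,-26,9,0,-0.085],[1,0,0,0,0],[1,0,0,0,0]])

```text
t: 17.57
tcp_pos: [0.5304, -0.2622, 0.1521]
tcp_rot: [-3.14, -0.003, 1.722]
force: [0.2, 0.4, -0.9]
grip_width: 0.592
finger_force: 15.0
```

```bash
python3 - <<'E'
from tgt import *
x,y=rp(.0005,.031)
plan([(x,y,.062,YR)],1,step=28)
cv2.imwrite('pics/t5.png',bot.read_camera('top'));a=bot.read_camera('scene');cv2.imwrite('pics/s5.png',a)
c=crop(a,245,205,355,290,7)
M=R.from_euler('z',RT).as_matrix(); S=bot.camera_info('scene')
for yy,col in((.067,(0,0,255)),(.072,(255,0,0))):
  X,Y=rp(.0005,yy)
  for v in [(x,-18,z) for x in(-41,41) for z in(8,44)]+[(-41,18,44),(-22.5,-18,68),(22.5,-18,68)]:
    q=(proj(S,M@(np.array(v)/1000)+[X,Y,.01])[0]+.5-[245,205])*7; cv2.circle(c,tuple(int(u) for u in q),3,col,1)
cv2.imwrite('pics/m5.png',c)
E
```

```text
now [ 0.5304 -0.2622  0.1521] [-3.1396 -0.003   1.7224] toolz [-0.0024  0.0027 -1.    ] F [ 0.2266  0.4417 -0.9049] w 0.592 t 17.57
[[1, -0, 1, 23, -0.001], [1, -0, 0, 22, -0], [1, -1, 1, 23, -0.001], [1, -0.4, 0.4, 22.1, -0]]
end [ 0.5327 -0.263   0.062 ] [-3.1396 -0.003   1.7244]
```

View pics/m5.png

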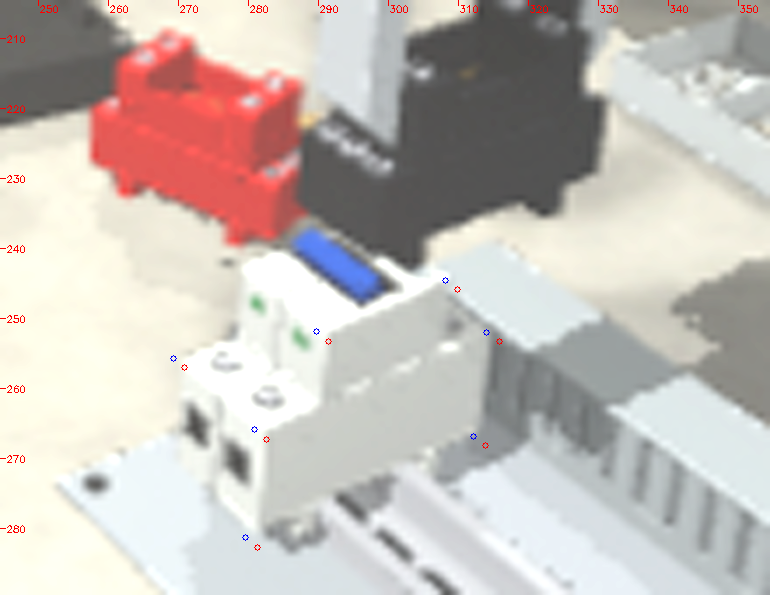

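>>> arm_command(series=[[1,0,1,23,0],[1,0,0,23,0],[1,-1,1,23,0],[1,0,0,22,0],[1,0,0,0,0]])

```text
t: 18.08
tcp_pos: [0.5299, -0.259, 0.0583]
tcp_rot: [-3.135, -0.007, 1.725]
force: [-0.5, 1.0, -1.8]
grip_width: 0.593
finger_force: 15.0
```

>>> arm_command(series=[[1,0,0,0,0],[1,0,0,0,0]])

```text
t: 18.25
tcp_pos: [0.534, -0.2624, 0.0648]
tcp_rot: [3.14, 0.001, 1.725]
force: [0.2, 0.3, -1.1]
grip_width: 0.597
finger_force: 15.0
```

```bash
python3 - <<'E'
from tgt import *
s=bot.read_state();print(inr(s['tcp_pos']))
x,y=rp(.0002,.0315)
plan([(x,y,.056,YR)],1,step=28)
E
```

```text
[ 1.8775 31.3394]
now [ 0.534  -0.2624  0.0648] [3.1398 0.001  1.7253] toolz [ 0.002  -0.0007 -1.    ] F [ 0.1674  0.308  -1.1307] w 0.597 t 18.25
[[1, 0.2, -1.7, 8.8, 0.001]]
end [ 0.5324 -0.2625  0.056 ] [3.1398 0.001  1.7243]
```

>>> arm_command(series=[[1,0,-1.6,3,0],[1,0,0,3,0],[1,0,0,2,0],[1,0,0,0,0],[1,0,0,0,0]])

```text
t: 18.67
tcp_pos: [0.532, -0.263, 0.0558]
tcp_rot: [3.141, 0.0, 1.725]
force: [0.1, 0.6, -0.9]
grip_width: 0.595
finger_force: 15.0
```

```bash
python3 - <<'E'
from tgt import *
s=bot.read_state();print(inr(s['tcp_pos']),s['tcp_pos'],s['tcp_rot'])
E
```

```text
[-0.2584 31.1199] [ 0.532  -0.263   0.0558] [3.1407 0.0001 1.7247]
```

>>> arm_command(series=[[1,0,0,2,0],[1,0,0,2,0],[1,0,0,2,0],[1,0,0,0,0],[1,0,0,0,0]])

```text
t: 19.08
tcp_pos: [0.5318, -0.2629, 0.0494]
tcp_rot: [3.141, -0.0, 1.725]
force: [0.2, 0.6, -0.6]
grip_width: 0.59
finger_force: 15.0
```

>>> arm_command(series=[[1,0,0,2,0],[1,0,0,2,0],[1,0,0,1,0],[1,0,0,0,0],[1,0,0,0,0]])

```text
t: 19.5
tcp_pos: [0.5321, -0.2631, 0.0452]
tcp_rot: [3.141, 0.0, 1.725]
force: [-1.5, 0.5, 4.5]
grip_width: 0.592
finger_force: 15.0
```

>>> arm_command(series=[[-0.6,0,0,0,0],[-0.6,0,0,0,0],[-0.6,0,0,0,0],[-0.6,0,0,0,0]])

```text
t: 19.83
tcp_pos: [0.5319, -0.2629, 0.0444]
tcp_rot: [3.141, -0.0, 1.725]
force: [-0.3, 0.0, 0.4]
grip_width: 0.794
finger_force: 0.0
```

>>> arm_command(series=[[-0.6,0,0,-10,0],[-0.6,0,0,-25,0],[-0.6,0,0,-35,0],[-0.6,0,0,-20,0],[-0.6,0,0,0,0]])

```text
t: 20.25
tcp_pos: [0.535, -0.2652, 0.1412]
tcp_rot: [3.133, 0.008, 1.725]
force: [0.4, -0.5, 1.3]
grip_width: 0.801
finger_force: 0.0
```

```bash
python3 - <<'E'
from tgt import *
plan([(.452,.022,.11,1.448)],-1,step=34)
E
```

```text
now [ 0.535  -0.2652  0.1412] [3.1333 0.0077 1.7249] toolz [ 0.0094 -0.0063 -0.9999] F [ 0.3599 -0.4732  1.2837] w 0.801 t 20.25
[[-1, 33, -4, 3, 0.031], [-1, 33, -5, 3, 0.031], [-1, 33, -6, 3, 0.031], [-1, 32, -7, 3, 0.031], [-1, 32, -8, 3, 0.031]]
[[-1, 32, -10, 3, 0.03], [-1, 32, -10, 4, 0.031], [-1, 31, -12, 3, 0.03], [-1, 30.7, -12.1, 3.6, 0.031]]
end [0.452 0.022 0.11 ] [3.1315 0.0052 1.4479]
```

>>> arm_command(series=[[-0.2,33,-4,3,0.031],[-0.2,33,-5,3,0.031],[-0.2,33,-6,3,0.031],[-0.2,32,-7,3,0.031],[-0.2,32,-8,3,0.031]])

```text
t: 20.67
tcp_pos: [0.4858, -0.1017, 0.1188]
tcp_rot: [-3.141, -0.001, 1.568]
force: [1.1, 0.4, 0.0]
grip_width: 0.597
finger_force: 0.0
```

>>> arm_command(series=[[-0.2,32,-10,3,0.03],[-0.2,32,-10,4,0.031],[-0.2,31,-12,3,0.03],[-0.2,31,-12,4,0.031],[-0.2,0,0,0,0]])

```text
t: 21.08
tcp_pos: [0.4457, 0.0288, 0.1037]
tcp_rot: [-3.138, -0.002, 1.452]
force: [0.6, -0.4, 0.3]
grip_width: 0.602
finger_force: 0.0
```

>>> arm_command(series=[[-0.2,0,0,0,0],[-0.2,0,0,0,0]])

```text
t: 21.25
tcp_pos: [0.4491, 0.0243, 0.1056]
tcp_rot: [3.141, 0.0, 1.448]
force: [-0.1, 0.2, 0.2]
grip_width: 0.599
finger_force: 0.0
```

```bash
python3 - <<'E'
from tgt import *
T=bot.camera_info('top')
for z in(0,.03): print([onplane(T,(x,198.5),z) for x in(231,265)])
plan([(.451,.022,.038,1.448)],-.2,step=18)
a=bot.read_camera('scene');cv2.imwrite('pics/s6.png',a)
c=crop(a,185,165,275,245,7)
M=R.from_euler('z',-.123).as_matrix(); S=bot.camera_info('scene')
for v in [(x,y,58) for x in(-17,17) for y in(-20,20)]+[(x,y,34) for x in(-29,29) for y in(-20,20)]:
    q=(proj(S,M@(np.array(v)/1000)+[.452,.022,0])[0]+.5-[185,165])*7; cv2.circle(c,tuple(int(u) for u in q),3,(0,0,255),1)
cv2.imwrite('pics/m6.png',c)
E
```

```text
[array([0.5065, 0.0953, 0.    ]), array([ 0.507 , -0.0031,  0.    ])]
[array([0.5029, 0.0932, 0.03  ]), array([ 0.5034, -0.0025,  0.03  ])]
now [0.4491 0.0243 0.1056] [3.1405 0.0002 1.4484] toolz [ 0.001  -0.0003 -1.    ] F [-0.0712  0.2225  0.1553] w 0.599 t 21.25
[[-0.2, -1, 1, 17, 0], [-0.2, -0, 0, 17, 0], [-0.2, -1, 1, 17, 0], [-0.2, -0.1, 0.1, 16.6, 0]]
end [0.451 0.022 0.038] [3.1405 0.0002 1.4484]
```

View pics/m6.png

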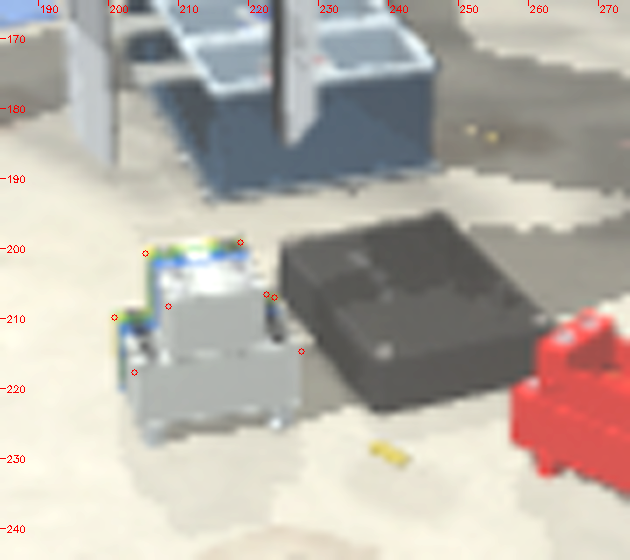

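```bash
python3 - <<'E'
from fit0 import *
E_=lambda X,Y:np.array([184.5+X/7,164.5+Y/7])
o=obs['terminals'][:4]+[(S,mm(-17,-20,58),E_(163,292)),(S,mm(17,-20,58),E_(266,286)),(S,mm(-17,20,58),E_(150,257)),(S,mm(17,20,58),E_(245,243)),(S,mm(29,-20,34),E_(300,345)),(S,mm(-29,-20,34),E_(133,362)),(S,mm(-29,20,34),E_(119,314)),(S,mm(-17,-20,34),E_(168,360))]
for oo in(o,o[4:]):
    p,r=fit(oo,x0['terminals']);print(p,r.round(1).tolist())
E
```

```text
[ 0.452   0.022  -0.1299  0.0024] [[-0.1, -1.1], [-0.8, -0.1], [1.8, -0.4], [-0.2, 1.1], [0.6, 1.2], [0.1, 0.3], [-0.6, -1.4], [-0.5, -1.0], [0.1, 0.1], [0.2, 0.7], [-0.7, -0.4], [0.2, 0.3]]
[ 0.4585  0.0406 -0.1684 -0.0085] [[0.5, 1.1], [-0.3, 0.6], [0.0, -1.3], [-0.2, -0.6], [-0.3, 0.2], [0.2, 0.3], [0.0, -0.6], [0.1, 0.0]]
```

>>> arm_command(series=[[-0.2,-1,1,17,0],[-0.2,-1,1,17,0],[-0.2,-1,1,17,0],[-0.2,0,0,16,0],[-0.2,0,0,0,0]])

```text
t: 21.72
tcp_pos: [0.4496, 0.0204, 0.0359]
tcp_rot: [-3.137, -0.0, 1.446]
force: [-0.7, 0.3, 0.0]
grip_width: 0.599
finger_force: 0.0
```

>>> arm_command(series=[[1,0,0,0,0],[1,0,0,0,0],[1,0,0,0,0],[1,0,0,0,0],[1,0,0,0,0]], newtons=20)

```text
t: 22.13
tcp_pos: [0.4524, 0.021, 0.0397]
tcp_rot: [3.139, 0.0, 1.448]
force: [-1.2, -0.4, 4.3]
grip_width: 0.357
finger_force: 20.0
```

```bash
python3 - <<'E'
from tgt import *
plan([(.452,.022,.15,1.448)],1,step=34)
E
```

```text
now [0.4524 0.021  0.0397] [3.1389 0.0003 1.4479] toolz [ 0.0027 -0.0007 -1.    ] F [-1.2448 -0.3606  4.3021] w 0.357 t 22.13
[[1, 0, -0, -28, -0], [1, 0, -0, -27, -0], [1, 0, -0, -28, -0], [1, 0.9, -0.2, -27.3, -0]]
end [0.452 0.022 0.15 ] [3.1389 0.0003 1.4479]
```

>>> arm_command(series=[[1,0,0,-15,0],[1,0,0,-30,0],[1,0,0,-35,0],[1,0,0,-25,0],[1,0,0,0,0]])

```text
t: 22.55
tcp_pos: [0.4553, 0.0208, 0.1496]
tcp_rot: [3.129, 0.001, 1.448]
force: [0.2, -0.1, -0.5]
grip_width: 0.359
finger_force: 20.0
```

```bash
python3 - <<'E'
from tgt import *
x,y=rp(0,-.009)
plan([(x,y,.145,YR)],1,step=34)
E
```

```text
now [0.4553 0.0208 0.1496] [3.1292 0.0006 1.4481] toolz [ 0.0122 -0.0021 -0.9999] F [ 0.1966 -0.1428 -0.4879] w 0.359 t 22.55
[[1, -31, 12, 1, -0.028], [1, -31, 11, 1, -0.028], [1, -32, 10, 1, -0.028], [1, -32, 10, 0, -0.028], [1, -32, 9, 1, -0.027]]
[[1, -33, 8, 0, -0.028], [1, -33, 7, 1, -0.027], [1, -33, 6, 0, -0.028], [1, -33, 5, 1, -0.027], [1, -32.6, 4, 0.3, -0.028]]
end [ 0.5384 -0.3026  0.145 ] [3.1299 0.004  1.7251]
```

>>> arm_command(series=[[1,-31,12,1,-0.028],[1,-31,11,0,-0.028],[1,-32,10,0,-0.028],[1,-32,10,0,-0.028],[1,-32,9,0,-0.027]])

```text
t: 22.97
tcp_pos: [0.4923, -0.141, 0.1413]
tcp_rot: [-3.141, -0.001, 1.588]
force: [-0.1, 0.5, -0.8]
grip_width: 0.362
finger_force: 20.0
```

>>> arm_command(series=[[1,-33,8,0,-0.028],[1,-33,7,0,-0.027],[1,-33,6,0,-0.028],[1,-33,5,1,-0.027],[1,-33,4,0,-0.028]])

```text
t: 23.38
tcp_pos: [0.5339, -0.3035, 0.1397]
tcp_rot: [-3.141, -0.002, 1.726]
force: [0.8, 0.8, -1.5]
grip_width: 0.361
finger_force: 20.0
```

>>> arm_command(series=[[1,0,0,0,0],[1,0,0,0,0],[1,0,0,0,0]])

```text
t: 23.63
tcp_pos: [0.5337, -0.3014, 0.1402]
tcp_rot: [-3.141, -0.002, 1.724]
force: [-0.7, -0.4, -1.4]
grip_width: 0.359
finger_force: 20.0
```

```bash
python3 - <<'E'
from tgt import *
x,y=rp(0,-.009)
plan([(x,y,.065,YR)],1,step=18)
E
```

```text
now [ 0.5337 -0.3014  0.1402] [-3.1409 -0.0021  1.7245] toolz [-0.001  0.002 -1.   ] F [-0.7156 -0.41   -1.3581] w 0.359 t 23.63
[[1, -0, 1, 15, -0], [1, -1, 1, 15, -0], [1, -0, 1, 15, -0], [1, -1, 1, 15, -0], [1, -0, 0.5, 15.2, -0]]
end [ 0.5384 -0.3026  0.065 ] [-3.1409 -0.0021  1.7245]
```

>>> arm_command(series=[[1,0,1,15,0],[1,-1,1,15,0],[1,0,1,15,0],[1,-1,1,15,0],[1,0,0.5,14,0]])

```text
t: 24.05
tcp_pos: [0.5389, -0.3019, 0.0665]
tcp_rot: [3.141, -0.001, 1.726]
force: [-0.6, -0.3, -1.6]
grip_width: 0.36
finger_force: 20.0
```

>>> arm_command(series=[[1,0,0,0,0],[1,0,0,0,0],[1,0,0,0,0]])

```text
t: 24.3
tcp_pos: [0.5396, -0.3035, 0.0684]
tcp_rot: [3.14, 0.001, 1.725]
force: [0.1, 0.3, -1.4]
grip_width: 0.362
finger_force: 20.0
```

```bash
python3 - <<'E'
from tgt import *
s=bot.read_state();print(inr(s['tcp_pos']))
x,y=rp(0,-.009)
plan([(x,y,.060,YR)],1,step=18)
E
```

```text
[  1.0863 -10.0751]
now [ 0.5396 -0.3035  0.0684] [3.1401 0.0007 1.7253] toolz [ 0.0015 -0.0004 -1.    ] F [ 0.0735  0.3301 -1.3801] w 0.362 t 24.3
[[1, 1.1, -1.1, 8.4, 0]]
end [ 0.5384 -0.3026  0.06  ] [3.1401 0.0007 1.7253]
```

>>> arm_command(series=[[1,1,-1,3,0],[1,0,0,3,0],[1,0,0,3,0],[1,0,0,0,0],[1,0,0,0,0]])

```text
t: 24.72
tcp_pos: [0.538, -0.3029, 0.0585]
tcp_rot: [3.141, -0.0, 1.725]
force: [-0.3, 0.8, -2.5]
grip_width: 0.361
finger_force: 20.0
```

>>> arm_command(series=[[1,0,0,2,0],[1,0,0,2,0],[1,0,0,2,0],[1,0,0,0,0],[1,0,0,0,0]])

```text
t: 25.13
tcp_pos: [0.538, -0.3028, 0.0524]
tcp_rot: [3.141, -0.0, 1.725]
force: [0.8, 0.4, -1.3]
grip_width: 0.36
finger_force: 20.0
```

>>> arm_command(series=[[1,0,0,2,0],[1,0,0,2,0],[1,0,0,1.5,0],[1,0,0,0,0],[1,0,0,0,0]])

```text
t: 25.55
tcp_pos: [0.5384, -0.3032, 0.0497]
tcp_rot: [3.141, 0.0, 1.725]
force: [-5.5, 4.2, 14.2]
grip_width: 0.358
finger_force: 20.0
```

>>> arm_command(series=[[-0.3,0,0,0,0],[-0.3,0,0,0,0],[-0.3,0,0,0,0],[-0.3,0,0,0,0]])

```text
t: 25.88
tcp_pos: [0.538, -0.3029, 0.0469]
tcp_rot: [3.141, -0.0, 1.725]
force: [-0.8, -0.3, 0.2]
grip_width: 0.608
finger_force: 0.0
```

>>> arm_command(series=[[-0.3,0,0,-10,0],[-0.3,0,0,-25,0],[-0.3,0,0,-35,0],[-0.3,0,0,-35,0],[-0.3,0,0,0,0]])

```text
t: 26.3
tcp_pos: [0.5418, -0.3059, 0.1613]
tcp_rot: [3.131, 0.011, 1.725]
force: [0.0, -0.7, 0.4]
grip_width: 0.649
finger_force: 0.0
```

```bash
python3 - <<'E'
from tgt import *
plan([(.47,.20,.16,3.0)],-.2,step=34)
E
```

```text
now [ 0.5418 -0.3059  0.1613] [3.1314 0.0106 1.7249] toolz [ 0.0117 -0.0089 -0.9999] F [ 0.0455 -0.7256  0.3858] w 0.649 t 26.3
[[-0.2, 32, 0, -0, -0.08], [-0.2, 32, 3, -0, -0.08], [-0.2, 31, 6, -0, -0.08], [-0.2, 31, 8, -0, -0.08], [-0.2, 30, 10, -0, -0.08]]
[[-0.2, 29, 13, -0, -0.08], [-0.2, 28, 15, -0, -0.08], [-0.2, 27, 17, -0, -0.079], [-0.2, 25, 19, -1, -0.08], [-0.2, 24, 22, -0, -0.079]]
[[-0.2, 22, 23, -1, -0.08], [-0.2, 20, 25, -0, -0.079], [-0.2, 18, 26, -1, -0.08], [-0.2, 16, 28, -0, -0.079], [-0.2, 14, 29, -1, -0.08]]
[[-0.2, 11, 30.4, -0, -0.079]]
end [0.47 0.2  0.16] [-3.1344  0.0129  3.    ]
```

>>> arm_command(series=[[-0.2,32,0,0,-0.08],[-0.2,32,3,0,-0.08],[-0.2,31,6,0,-0.08],[-0.2,31,8,0,-0.08],[-0.2,30,10,0,-0.08]])

```text
t: 26.72
tcp_pos: [0.515, -0.1438, 0.1523]
tcp_rot: [3.141, 0.001, 2.128]
force: [1.2, 0.6, 0.1]
grip_width: 0.598
finger_force: 0.0
```

>>> arm_command(series=[[-0.2,29,13,0,-0.08],[-0.2,28,15,0,-0.08],[-0.2,27,17,0,-0.079],[-0.2,25,19,0,-0.08],[-0.2,24,22,0,-0.079]])

```text
t: 27.13
tcp_pos: [0.4928, 0.014, 0.1525]
tcp_rot: [3.141, 0.001, 2.526]
force: [0.8, -1.1, 0.0]
grip_width: 0.602
finger_force: 0.0
```

>>> arm_command(series=[[-0.2,22,23,0,-0.08],[-0.2,20,25,0,-0.079],[-0.2,18,26,0,-0.08],[-0.2,16,28,0,-0.079],[-0.2,14,29,0,-0.08]])

```text
t: 27.55
tcp_pos: [0.47, 0.1725, 0.1525]
tcp_rot: [3.141, 0.001, 2.925]
force: [1.1, -0.9, -0.3]
grip_width: 0.599
finger_force: 0.0
```

>>> arm_command(series=[[-0.2,0,0,0,0],[-0.2,0,0,0,0],[-0.2,0,0,0,0]])

```text
t: 27.8
tcp_pos: [0.4705, 0.1706, 0.1522]
tcp_rot: [-3.142, 0.001, 2.92]
force: [-0.5, -0.1, 0.6]
grip_width: 0.598
finger_force: 0.0
```

```bash
python3 - <<'E'
from tgt import *
print(bot.read_state()['joint_positions'])
plan([(.496,.2633,.11,3.078)],-.2,step=25)
t=bot.read_camera('top');a=bot.read_camera('scene');cv2.imwrite('pics/s7.png',a);cv2.imwrite('pics/t7.png',t)
c1=crop(a,250,205,380,350,4); c2=crop(a,180,125,260,205,3.4)
c3=crop(t,318,150,412,218,2.9)
r=stack(c2,c3); h=c1.shape[0]
r=cv2.copyMakeBorder(r,0,max(0,h-r.shape[0]),0,0,cv2.BORDER_CONSTANT)[:h]
cv2.imwrite('pics/m7.png',np.hstack([c1,r])[:, :800])
E
```

```text
[ 0.1211 -0.0538  1.9809 -0.0004  1.2136 -1.2282]
now [0.4705 0.1706 0.1522] [-3.1416  0.001   2.9202] toolz [ 0.001  -0.0003 -1.    ] F [-0.459  -0.1054  0.6284] w 0.598 t 27.8
[[-0.2, -1, 19, 8, -0.032], [-0.2, -1, 19, 9, -0.031], [-0.2, -2, 19, 8, -0.032], [-0.2, -3, 19, 9, -0.031], [-0.2, -3.6, 19.5, 8.2, -0.032]]
end [0.4961 0.2633 0.11  ] [-3.1414  0.001   3.0782]
```

View pics/m7.png

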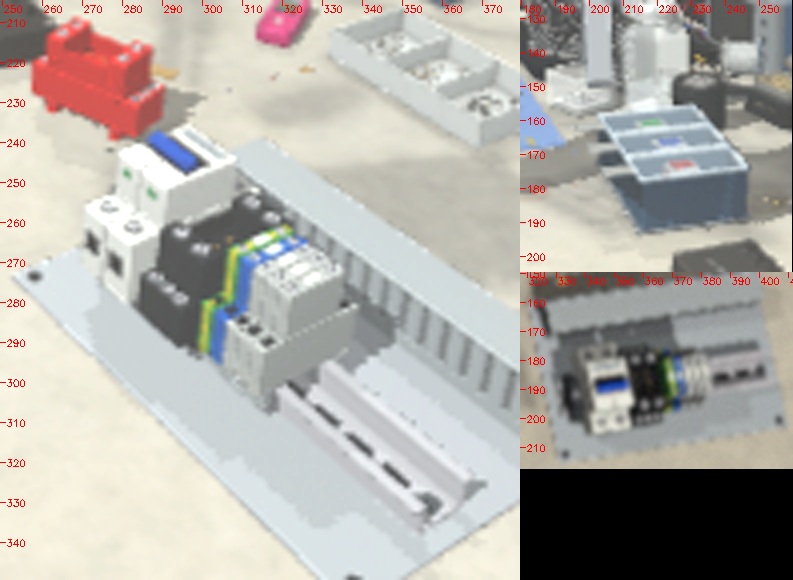

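```bash
python3 - <<'E'
from rail import T,S,D,B
from h import *
t=cv2.imread('pics/top0.png').astype(int);s=cv2.imread('pics/scene0.png').astype(int)
def cen(im,x0,y0,x1,y1,ch):
    r=im[y0:y1,x0:x1]; o=[c for c in range(3) if c!=ch]
    w=np.clip(r[...,ch]-np.maximum(r[...,o[0]],r[...,o[1]])-25,0,None).astype(float)
    Y,X=np.mgrid[y0:y1,x0:x1]; return np.array([(w*X).sum(),(w*Y).sum()])/w.sum(), int((w>0).sum())
for n,ch,bt,bs in(('green',1,(146,168,160,185),(208,156,226,164)),('blue',0,(163,168,180,185),(214,161,232,170)),('red',2,(182,172,199,188),(216,168,236,179))):
    pt,a=cen(t,*bt,ch);ps,b=cen(s,*bs,ch)
    f=lambda P:np.concatenate([proj(T,P)[0]-pt,proj(S,P)[0]-ps])
    q=least_squares(f,[.5,.3,.05]); print(n,pt,a,ps,b,q.x,q.fun.round(2))
# white tab profile along tab in top image
g=t.min(2)
print(g[188:206,160:178])
E
```

```text
green [152.0141 174.7324] 15 [217.3902 160.7561] 5 [0.5659 0.3144 0.0487] [-0.09  0.28  0.33 -0.04]
blue [170.4489 174.9176] 26 [223.4348 166.1884] 10 [0.5662 0.2622 0.0491] [-0.    0.01  0.02 -0.  ]
red [189.4367 178.4388] 27 [227.3387 172.9355] 10 [0.5574 0.2085 0.0486] [ 0.1  -0.31 -0.35  0.04]
[[ 97  82  67  59  58  59  57  56  58  58  57  58  56  59  58  58  57  60]
 [100  81  64  58  58  59  58  58  58  57  57  59  59  57  58  58  59  62]
 [ 98  84  74  70  67  64  60  61  61  58  58  57  57  56  59  57  57  64]
 [ 97  92  87  85  78  74  71  75  75  74  70  69  69  66  66  68  67  72]
 [ 79  79  78  76  72  66  70  95 105 108 105  95  87  84  86  83  80  84]
 [ 47  49  49  50  45  46  68 111 137 141 136 116  87  75  76  75  72  75]
 [ 48  47  48  46  43  43  73 122 152 159 153 117  72  50  47  49  46  49]
 [ 64  61  64  61  60  62  91 136 160 165 155 115  72  49  48  48  48  46]
 [ 71  70  71  71  68  74 101 146 164 168 154 113  73  64  65  66  66  64]
 [ 78  78  78  78  74  77 105 147 165 169 156 111  76  70  74  75  74  73]
 [ 87  84  82  81  79  77 105 148 166 168 155 112  79  73  79  81  81  82]
 [ 89  88  85  81  79  77 103 143 162 165 151 109  80  79  82  84  86  89]
 [ 88  85  86  81  81  83 110 144 161 158 140 104  82  83  89  92  93  92]
 [ 83  84  83  83  81  94 122 146 156 151 128  96  84  89  94  93  92  92]
 [ 83  82  83  81  80  95 119 140 147 139 118  93  83  90  92  91  91  86]
 [ 81  82  83  83  84  88 100 115 119 115  99  85  80  86  87  86  85  86]
 [ 80  84  85  84  85  86  91  94  93  92  84  80  76  79  84  83  83  83]
 [ 79  85  87  90  87  89  89  87  86  81  76  73  74  77  80  83  85  85]]
```

>>> arm_command(series=[[0.1,-1,19,8,-0.032],[0.1,-1,19,9,-0.031],[0.1,-2,19,8,-0.032],[0.1,-3,19,9,-0.031],[0.1,-4,19,8,-0.032]], newtons=12)

```text
t: 28.32
tcp_pos: [0.4969, 0.2627, 0.1096]
tcp_rot: [-3.142, 0.001, 3.078]
force: [-0.1, 0.2, 0.6]
grip_width: 0.452
finger_force: 0.0
```

>>> arm_command(series=[[0.1,0,0,0,0],[0.1,0,0,0,0],[0.1,0,0,0,0]])

```text
t: 28.57
tcp_pos: [0.4966, 0.262, 0.1104]
tcp_rot: [-3.141, 0.001, 3.077]
force: [-1.0, 0.4, 0.8]
grip_width: 0.447
finger_force: 0.0
```

```bash
python3 - <<'E'
from tgt import *
T=bot.camera_info('top')
print(onplane(T,(168.5,199),.0525),onplane(T,(168,203.2),.0525))
plan([(.496,.2633,.07,3.078),(.496,.2633,.044,3.078)],.1,step=14)
E
```

```text
[0.498  0.2642 0.0525] [0.4864 0.2651 0.0525]
now [0.4966 0.262  0.1104] [-3.1414  0.0009  3.0768] toolz [ 0.0009 -0.0002 -1.    ] F [-1.0432  0.4211  0.8322] w 0.447 t 28.57
[[0.1, 0, 0, 13, -0], [0.1, 0, 1, 14, -0.001], [0.1, 0.7, 0.2, 13.4, -0], [0.1, -0, 0, 13, -0], [0.1, -0, 0.1, 13, -0]]
end [0.496  0.2633 0.044 ] [-3.1414  0.0009  3.0778]
```

>>> arm_command(series=[[0.1,0,1,13,0],[0.1,0,1,14,0],[0.1,0,0,13,0],[0.1,0,0,13,0],[0.1,0,0,13,0]])

```text
t: 28.98
tcp_pos: [0.4962, 0.2647, 0.0428]
tcp_rot: [-3.142, 0.0, 3.078]
force: [-0.6, -0.7, -0.6]
grip_width: 0.454
finger_force: 0.0
```

>>> arm_command(series=[[0.1,0,0,0,0],[1,0,0,0,0],[1,0,0,0,0],[1,0,0,0,0],[1,0,0,0,0]])

```text
t: 29.4
tcp_pos: [0.4972, 0.2655, 0.0451]
tcp_rot: [3.141, 0.003, 3.079]
force: [0.0, -0.2, -0.4]
grip_width: 0.204
finger_force: 0.0
```

>>> arm_command(series=[[1,0,0,0,0],[1,0,0,0,0],[1,0,0,0,0]])

```text
t: 29.65
tcp_pos: [0.497, 0.2664, 0.0449]
tcp_rot: [3.139, 0.002, 3.078]
force: [0.4, 5.3, 0.5]
grip_width: 0.124
finger_force: 12.0
```

>>> arm_command(series=[[1,-0.6,0,-11.2,0],[1,-1.7,0,-11.1,0],[1,-2.8,0,-10.9,0],[1,-3.8,0,-10.5,0],[1,-4.9,0,-10.1,0]])

```text
t: 30.07
tcp_pos: [0.5102, 0.2654, 0.0987]
tcp_rot: [3.139, 0.001, 3.079]
force: [0.6, 5.3, -1.8]
grip_width: 0.125
finger_force: 12.0
```

>>> arm_command(series=[[1,0,0,0,0],[1,0,0,0,0]])

```text
t: 30.23
tcp_pos: [0.5103, 0.2653, 0.0986]
tcp_rot: [3.139, 0.002, 3.079]
force: [-1.2, 6.9, 1.2]
grip_width: 0.126
finger_force: 12.0
```

>>> arm_command(series=[[1,-5.9,0,-9.5,0],[1,-6.8,0,-8.9,0],[1,-7.6,0,-8.2,0],[1,-8.4,0,-7.4,0],[1,-9.1,0,-6.5,0]])

```text
t: 30.65
tcp_pos: [0.547, 0.2626, 0.1381]
tcp_rot: [3.141, -0.001, 3.079]
force: [-1.8, 4.3, 0.8]
grip_width: 0.126
finger_force: 12.0
```

>>> arm_command(series=[[1,-9.7,0,-5.6,0],[1,-10.2,0,-4.6,0],[1,-10.6,0,-3.5,0],[1,-10.9,0,-2.5,0],[1,-11.1,0,-1.3,0]])

```text
t: 31.07
tcp_pos: [0.6006, 0.2587, 0.1569]
tcp_rot: [-3.141, 0.001, 3.079]
force: [-3.1, 1.3, 6.0]
grip_width: 0.124
finger_force: 12.0
```

>>> arm_command(series=[[1,0,0,0,0],[1,0,0,0,0]])

```text
t: 31.23
tcp_pos: [0.6011, 0.2586, 0.1568]
tcp_rot: [3.141, 0.003, 3.079]
force: [-0.6, 2.3, 5.6]
grip_width: 0.121
finger_force: 12.0
```

>>> arm_command(series=[[1,-11.2,0,-0.5,0],[1,-11.2,0,0.9,0],[1,-11,0,2,0],[1,-10.8,0,3,0],[1,-10.4,0,4,0]])

```text
t: 31.65
tcp_pos: [0.6565, 0.2545, 0.1484]
tcp_rot: [-3.14, 0.005, 3.079]
force: [1.4, -0.6, 6.6]
grip_width: 0.127
finger_force: 12.0
```

>>> arm_command(series=[[1,-3,0,1.5,0],[1,0,0,0,0],[1,0,0,0,0]])

```text
t: 31.9
tcp_pos: [0.6597, 0.2542, 0.1468]
tcp_rot: [-3.141, 0.006, 3.079]
force: [3.9, -0.6, 7.4]
grip_width: 0.129
finger_force: 12.0
```

```bash
python3 - <<'E'
from tgt import *
s=bot.read_state();print(s['tcp_pos'],s['tcp_rot'],s['joint_positions'],s['force'])
S=bot.camera_info('scene')
cv2.imwrite('pics/s8.png',bot.read_camera('scene'))
E
```

```text
[0.6597 0.2542 0.1468] [-3.1408  0.0062  3.0785] [ 0.2088  0.4219  1.4457 -0.0026  1.2682 -1.2981] [ 3.8618 -0.5765  7.4023]
```

>>> arm_command(series=[[0.4,0,0,0,0],[0.4,0,0,0,0],[0.4,0,0,0,0],[0.4,0,0,-5,0],[0.4,0,0,-25,0]])

```text
t: 32.37
tcp_pos: [0.6542, 0.2542, 0.1695]
tcp_rot: [-3.139, -0.009, 3.079]
force: [0.3, -0.3, -0.5]
grip_width: 0.299
finger_force: 0.0
```

>>> arm_command(series=[[0.4,0,0,-30,0],[0.4,0,0,-20,0],[0,0,0,0,0]])

```text
t: 32.62
tcp_pos: [0.66, 0.2556, 0.2314]
tcp_rot: [3.139, 0.01, 3.079]
force: [0.4, -0.3, 1.6]
grip_width: 0.344
finger_force: 0.0
```

```bash
python3 - <<'E'
from tgt import *
plan([(.45,.12,.22,1.507)],0,step=30)
E
```

```text
now [0.66   0.2556 0.2314] [3.1393 0.0097 3.079 ] toolz [ 0.0098  0.0017 -1.    ] F [ 0.4379 -0.2549  1.5772] w 0.344 t 32.62
[[0, 14, -11, 1, 0.112], [0, 13, -12, 1, 0.112], [0, 12, -14, 1, 0.112], [0, 10, -15, 1, 0.112], [0, 8, -16, 1, 0.112]]
[[0, 7, -17, 0, 0.112], [0, 5, -17, 1, 0.112], [0, 3, -18, 0, 0.113], [0, 1, -18, 1, 0.112], [0, -1, -18, 0, 0.113]]
[[0, -3, -17, 1, 0.112], [0, -5, -17, 0, 0.113], [0, -7, -16, 1, 0.112], [0, -9.5, -14.6, 0.1, 0.113]]
end [0.45 0.12 0.22] [ 3.1319 -0.0023  1.507 ]
```

>>> arm_command(series=[[0,14,-11,1,0.112],[0,13,-12,1,0.112],[0,12,-14,1,0.112],[0,10,-15,1,0.112],[0,8,-16,1,0.112]])

```text
t: 33.03
tcp_pos: [0.5811, 0.2048, 0.2183]
tcp_rot: [-3.14, -0.001, 2.513]
force: [0.1, -0.1, -0.2]
grip_width: 0.501
finger_force: 0.0
```

>>> arm_command(series=[[0,7,-17,0,0.112],[0,5,-17,1,0.112],[0,3,-18,0,0.113],[0,1,-18,1,0.112],[0,-1,-18,0,0.113]])

```text
t: 33.45
tcp_pos: [0.5042, 0.1572, 0.2163]
tcp_rot: [-3.14, -0.0, 1.951]
force: [-1.0, -0.4, 0.9]
grip_width: 0.5
finger_force: 0.0
```

>>> arm_command(series=[[0,-3,-17,1,0.112],[0,-5,-17,0,0.113],[0,-7,-16,1,0.112],[0,-9,-15,0,0.113],[0,0,0,0,0]])

```text
t: 33.87
tcp_pos: [0.4447, 0.1191, 0.2144]
tcp_rot: [-3.14, 0.001, 1.504]
force: [0.5, 0.8, -0.0]
grip_width: 0.499
finger_force: 0.0
```

```bash
python3 - <<'E'
from tgt import *
s=bot.read_state();print(s['tcp_pos'],s['tcp_rot'])
T=bot.camera_info('top');S=bot.camera_info('scene')
t=bot.read_camera('top');a=bot.read_camera('scene');cv2.imwrite('pics/t9.png',t);cv2.imwrite('pics/s9.png',a)
print('top blue px\n',(t[164:188,160:184,0].astype(int)-t[164:188,160:184,2]))
print('top min\n',t[164:190,158:186].min(2))
r=a[158:178,212:236].astype(int);print('scene b-r\n',r[...,0]-r[...,2]);print('min\n',r.min(2))
E
```

```text
[0.4447 0.1191 0.2144] [-3.1397  0.0007  1.5037]
top blue px
 [[ 7  8  8  8 10 12 12 10  5  1  1  2 -1 -1  1  0  2  2  0  1  2  5 10 14]
 [ 4  7  9  9 11 11 12  9  2 -2 -2 -1  0  0  0  1  2  0  0  2  2  7 12 13]
 [ 6  8 11 12 11 13 16 10  2  1 -2  1  1  2  0  0  1  3  0  0  3  7 13 15]
 [ 5  9 12 13 12 14 11  7  4  0  3  0  2  1  2  2  0  0 -1  1  1  8 13 15]
 [ 7  8 11 13 14 14 11  9  2  1  0 -1  0  0  1  0  4  1 -2  0  2  9 12 15]
 [ 6  9 10 11 13 14 12  5  2  0 -2 -1 -1 -1  0  0  2  2  0  3  2  8 14 15]
 [ 7  8  9 11 13 11 10  4  3  5  6  7  5  2  1 -1  0 -1  2  1  3  8 14 16]
 [ 7  8  9  9 13 12  8  9 13 22 25 26 22 13  2 -1 -1  0 -1  1  5 11 15 16]
 [ 7 11  9 11 14 13 12 14 29 45 53 53 45 25  6 -2 -1  0  2 -1  8 12 16 16]
 [11 11 13 15 14 13 11 17 36 60 70 71 59 31  7 -1 -2  0  1  4  5 12 15 15]
 [14 14 14 14 13 14 13 16 29 49 57 58 48 28  9  3  2  6  8  9 10 12 12 12]
 [15 16 15 15 15 13 12 13 19 27 31 31 26 18  9  9 10 12 14 12 14 13 13 15]
 [14 15 15 16 15 14 12 14 15 15 15 17 16 13 12 15 14 14 14 14 14 14 14 14]
 [17 17 17 16 14 12 12 15 15 14 15 15 14 14 15 15 15 15 16 15 1
[... 6444 characters left out ...]
33 126 131 132 125 121 116 116 112 112 110 110 108 107 106 107 114
  111 105 104 105 105 105]
 [153 112 110 110 109 107 106 105 105 104 109 123 111 117 115 112 110 111
  127 118 105 105 105 105]
 [144 130 105 105 105 105 105 105 105 108 125 144 117 102 102 101  99  99
  116 138 118 105 104 105]
 [148 155 130 105 105 105 105 105 105 110 125 141 146 128 126 139 143 154
  158 159 144 105 104 110]
 [140 150 148 105 105 106 105 106 105 110 125 134 150 155 158 165 164 164
  163 159 161 150 142 136]
 [ 80  91 120 130 105 105 111 126 136 134 145 152 159 161 160 154 152 142
  131 130 116 109  98  92]
 [ 55  56 101 155 155 145 142 138 139 130 117 112 113 110 102  94  87  81
   75  77  70  67  64  62]]
```

```bash
python3 - <<'E'
from tgt import *
T=bot.camera_info('top');S=bot.camera_info('scene')
for z in(.04,.045,.05): print(z,onplane(T,(171.4,175.7),z),'S',onplane(S,(224,166.9),z), 'btn',onplane(T,(170.45,174.9),z),onplane(S,(223.9,166.3),z))
t=cv2.imread('pics/top0.png'); g=t.min(2)
print(g[166:186,163:182])
# box outline: blue-grey rim in top0
E
```

```text
0.04 [0.5657 0.2616 0.04  ] S [0.5735 0.2772 0.04  ] btn [0.568  0.2644 0.04  ] [0.575  0.2821 0.04  ]
0.045 [0.5648 0.2604 0.045 ] S [0.5692 0.2655 0.045 ] btn [0.567  0.2632 0.045 ] [0.5707 0.2704 0.045 ]
0.05 [0.5639 0.2593 0.05  ] S [0.5649 0.2539 0.05  ] btn [0.5661 0.262  0.05  ] [0.5664 0.2587 0.05  ]
[[ 99  80  64  59  57  57  57  57  57  57  57  58  58  56  56  56  58  72
   87]
 [101  81  63  60  59  57  58  56  57  54  55  58  57  58  59  58  57  72
   87]
 [ 96  80  63  58  57  57  57  58  57  58  56  57  57  57  56  56  57  72
   89]
 [ 89  76  61  60  59  61  63  62  63  63  64  62  60  57  58  56  60  73
   93]
 [ 83  71  59  58  67  73  77  76  78  79  79  79  69  60  57  56  61  78
   96]
 [ 80  67  61  62  74  83  83  81  80  83  91  95  83  70  60  57  61  77
   96]
 [ 78  64  60  64  80  83  77  68  69  74  89 104  98  83  65  58  62  77
   90]
 [ 76  62  57  68  82  77  64  55  54  63  85 103 105  90  71  58  64  77
   87]
 [ 79  63  58  67  81  77  59  51  50  59  86 104 107  95  72  58  69  82
   88]
 [ 81  63  59  68  83  77  59  50  49  61  90 105 107  95  72  59  72  87
   88]
 [ 82  62  58  72  89  78  59  49  50  62  88 106 104  92  70  58  72  92
   90]
 [ 76  61  58  75  94  83  61  53  54  65  89 105 105  91  70  58  74  96
   91]
 [ 72  62  59  75  94  91  76  69  70  78  96 106 102  89  66  57  76  99
   95]
 [ 70  57  60  74  96  99  93  87  88  93 102 105 100  88  67  62  77  96
   96]
 [ 67  58  60  69  85  92  91  88  88  92  95  96  94  84  67  63  77  95
   99]
 [ 63  56  57  60  67  72  76  76  77  78  80  81  82  75  63  62  76  95
  103]
 [ 62  59  57  59  59  61  61  65  64  67  67  66  67  63  58  66  80  95
  100]
 [ 62  58  59  56  57  57  59  59  60  59  60  59  58  58  59  72  87  95
   91]
 [ 63  59  59  58  58  58  55  57  58  59  58  57  57  57  60  73  93  91
   84]
 [ 62  58  57  58  61  56  57  59  57  59  58  56  57  57  60  74  92  86
   76]]
```

```bash
python3 - <<'E'
from tgt import *
plan([(.561,.2615,.17,1.507)],-.1,step=30)
T=bot.camera_info('top'); t=cv2.cvtColor(cv2.imread('pics/t7.png'),cv2.COLOR_BGR2GRAY).astype(np.float32)
for z,xs in((.062,(-26,-24,-22,22,24,26)),(.046,(0,)),(.040,(-35,35))):
  ys=np.arange(60,0,-1.5)
  for x in xs:
    q=proj(T,[[*rp(x/1000,y/1000),z] for y in ys]).astype(np.float32)
    print(z,x,cv2.remap(t,q[:,0].reshape(1,-1),q[:,1].reshape(1,-1),1)[0].astype(int).tolist())
E
```

```text
now [0.4468 0.1199 0.2153] [ 3.1413 -0.0001  1.5087] toolz [ 0.0003  0.0001 -1.    ] F [-0.109  -0.5841  0.7624] w 0.499 t 33.97
[[-0.1, 21, 15, 6, 0], [-0.1, 21, 15, 7, 0], [-0.1, 21, 15, 6, 0], [-0.1, 21, 15, 7, 0], [-0.1, 21, 15, 6, 0.001]]
[[-0.1, 22, 15, 7, 0], [-0.1, 21.4, 15.1, 6.4, 0.001]]
end [0.561  0.2615 0.17  ] [ 3.1413 -0.0001  1.5067]
0.062 -26 [140, 143, 141, 136, 112, 85, 56, 32, 19, 12, 14, 20, 31, 43, 57, 61, 63, 52, 41, 30, 26, 31, 40, 50, 52, 52, 46, 40, 40, 40, 42, 41, 40, 36, 31, 30, 31, 43, 53, 63]
0.062 -24 [142, 145, 143, 138, 121, 102, 76, 53, 38, 25, 23, 25, 37, 53, 69, 78, 80, 68, 52, 38, 28, 37, 47, 60, 68, 71, 65, 52, 43, 35, 35, 34, 34, 32, 29, 29, 32, 39, 47, 53]
0.062 -22 [147, 149, 151, 147, 139, 124, 107, 88, 70, 47, 37, 27, 40, 53, 70, 81, 84, 75, 58, 44, 30, 38, 48, 61, 72, 75, 70, 59, 49, 42, 39, 38, 37, 36, 36, 37, 41, 46, 53, 60]
0.062 22 [130, 127, 124, 119, 117, 119, 120, 118, 102, 79, 60, 42, 51, 61, 70, 76, 75, 68, 54, 42, 32, 39, 51, 65, 79, 84, 83, 66, 52, 38, 32, 29, 28, 25, 27, 29, 35, 40, 44, 47]
0.062 24 [123, 120, 115, 108, 100, 99, 98, 94, 85, 64, 49, 38, 44, 55, 61, 67, 65, 60, 49, 39, 32, 34, 42, 55, 68, 73, 75, 63, 53, 46, 42, 42, 42, 40, 39, 37, 40, 43, 49, 55]
0.062 26 [101, 100, 96, 90, 81, 77, 72, 68, 64, 50, 40, 34, 34, 41, 45, 50, 49, 47, 42, 37, 34, 33, 37, 42, 50, 55, 56, 53, 51, 52, 54, 54, 54, 52, 51, 50, 52, 55, 59, 63]
0.046 0 [54, 54, 54, 54, 53, 53, 54, 56, 62, 71, 74, 77, 64, 50, 35, 23, 20, 18, 16, 15, 14, 16, 19, 23, 27, 25, 23, 16, 11, 10, 11, 14, 17, 20, 30, 47, 73, 103, 120, 133]
0.04 -35 [150, 142, 135, 135, 136, 144, 149, 143, 130, 99, 75, 55, 52, 61, 67, 71, 68, 64, 67, 72, 77, 79, 73, 69, 72, 74, 77, 74, 70, 78, 90, 99, 108, 110, 112, 111, 110, 111, 111, 112]
0.04 35 [73, 67, 64, 64, 70, 80, 84, 87, 76, 62, 50, 38, 39, 40, 41, 42, 42, 43, 45, 45, 44, 44, 45, 47, 48, 47, 45, 43, 43, 50, 56, 61, 65, 67, 69, 71, 72, 71, 71, 71]
```

```bash
python3 - <<'E'
from tgt import *
S=bot.camera_info('scene');T=bot.camera_info('top')
for y in(.027,.029,.031,.033): print(y,proj(S,[*rp(0,y),.062]))
for x,y in((-.025,.0292+.0073),(-.025,.0292-.0073),(.025,.0365),(.025,.0219)):print(proj(S,[*rp(x,y),.062]))
g=cv2.cvtColor(cv2.imread('pics/s7.png'),cv2.COLOR_BGR2GRAY)
print(g[250:270,290:322])
E
```

```text
0.027 [[307.7434 262.911 ]]
0.029 [[307.01   262.3304]]
0.031 [[306.28   261.7525]]
0.033 [[305.5534 261.1773]]
[[293.8256 264.6048]]
[[299.0894 268.9958]]
[[314.3509 255.9204]]
[[319.7557 259.9921]]
[[212 211 212 209 203 190 162 150 146 139 138 139 139 139 138 137 135 134
  129 114 118 129 113 126 160 167 161 161 160 161 160 160]
 [214 217 203 184 156 149 142 139 140 138 135 139 138 139 138 138 137 135
  123  98  96 122 133 128 115 132 166 160 161 160 161 161]
 [180 183 153 147 140 140 140 139 139 138 138 138 139 138 137 137 138 135
  125 108 115 128 145 190 165 100 123 160 166 161 160 161]
 [173 169 139 140 140 138 136 139 138 139 139 138 137 138 137 138 137 134
  132 124  98  90  91 122 123  93  95 127 144 167 158 160]
 [172 164 139 140 139 138 136 136 138 138 138 137 138 138 137 137 136 130
  105  81  75 102 134 123  76  73  80  93 105 139 160 160]
 [171 161 139 139 139 139 139 138 138 138 137 137 137 137 136 137 141 129
   70  64  81 121 135 132 146  80  77  86  89  98 128 171]
 [169 158 139 139 137 137 137 137 137 137 137 136 136 147 160 137 142 123
   61  62  68  85 111 132 11
[... 1060 characters left out ...]
5 194 198 202 187 139 117 111 117]
 [ 62  60  61  63  67  69  66  64  64  70  77  61  61  62  61  61  70  82
   63  62  70 100 142 176 208 199 163 132 114 127  98 105]
 [ 61  61  62  61  63  63  65  71 114 149 115 127 101  73  84  61  63  71
   97 121 113 147 166 148 146 131 114 156 195 190 155 110]
 [ 61  61  61  61  61  62  63  79 119 139 130 155  94  65  66  61  71 106
  144 160 153 151 135 110  90 117 170 201 208 195 142  96]
 [ 61  61  60  61  61  61  62  67  80  91 101 111  70  64  62  61  67 113
  147 129 122 116 124 142 109  99 126 153 153 122 110 151]
 [ 60  61  61  61  61  61  61  61  62  67  70  71  64  62  59  57  76 119
  133  96  94 113 126 136 155 107  95 101 107 147 194 200]]
```

>>> arm_command(series=[[-0.1,21,15,6,0],[-0.1,21,15,7,0],[-0.1,21,15,6,0],[-0.1,21,15,7,0],[-0.1,21,15,6,0]], newtons=10)

```text
t: 34.38
tcp_pos: [0.5298, 0.2216, 0.1828]
tcp_rot: [-3.142, 0.0, 1.51]
force: [-0.4, -0.5, 0.3]
grip_width: 0.55
finger_force: 0.0
```

>>> arm_command(series=[[-0.1,21,15,7,0],[-0.1,21,15,6,0],[-0.1,0,0,0,0],[-0.1,0,0,0,0],[-0.1,0,0,0,0]])

```text
t: 34.8
tcp_pos: [0.5612, 0.26, 0.1704]
tcp_rot: [-3.141, 0.0, 1.508]
force: [0.0, -0.5, -0.3]
grip_width: 0.55
finger_force: 0.0
```

```bash
python3 - <<'E'
from tgt import *
plan([(.561,.2615,.10,1.507),(.561,.2615,.031,1.507)],-.1,step=18)
E
```

```text
now [0.5612 0.26   0.1704] [-3.1414  0.0004  1.5083] toolz [-0.0002 -0.0004 -1.    ] F [ 0.0263 -0.5193 -0.3026] w 0.55 t 34.8
[[-0.1, 0, -0, 18, 0], [-0.1, 1, -0, 17, 0], [-0.1, 0, -0, 18, 0.001], [-0.1, 0.5, -0.3, 17.4, 0], [-0.1, 0, 0, 17, 0]]
[[-0.1, 0, 0, 17, 0], [-0.1, 0, 0, 18, 0], [-0.1, 0, 0, 17, 0]]
end [0.561  0.2615 0.031 ] [-3.1414  0.0004  1.5073]
```

>>> arm_command(series=[[-0.1,1,0,18,0],[-0.1,1,0,17,0],[-0.1,0,0,18,0],[-0.1,0,0,17,0],[-0.1,0,0,17,0]])

```text
t: 35.22
tcp_pos: [0.5615, 0.2613, 0.084]
tcp_rot: [3.14, -0.0, 1.507]
force: [1.2, -0.1, 0.3]
grip_width: 0.548
finger_force: 0.0
```

>>> arm_command(series=[[-0.1,0,0,15,0],[-0.1,0,0,14,0],[-0.1,0,0,12,0],[-0.1,0,0,8,0],[-0.1,0,0,0,0]])

```text
t: 35.63
tcp_pos: [0.5604, 0.2614, 0.0333]
tcp_rot: [-3.14, 0.001, 1.507]
force: [0.2, 0.1, -0.4]
grip_width: 0.547
finger_force: 0.0
```

>>> arm_command(series=[[-0.1,0,0,0,0],[-0.1,0,0,0,0]])

```text
t: 35.8
tcp_pos: [0.5624, 0.2621, 0.0361]
tcp_rot: [3.139, -0.001, 1.507]
force: [-0.3, 0.2, -0.4]
grip_width: 0.549
finger_force: 0.0
```

>>> arm_command(series=[[-0.1,0,0,3,0],[-0.1,0,0,3,0],[-0.1,0,0,0,0],[1,0,0,0,0],[1,0,0,0,0]])

```text
t: 36.22
tcp_pos: [0.5617, 0.2619, 0.0292]
tcp_rot: [3.141, -0.0, 1.507]
force: [0.3, 0.4, -0.7]
grip_width: 0.447
finger_force: 0.0
```

>>> arm_command(series=[[1,0,0,0,0],[1,0,0,0,0],[1,0,0,0,0],[1,0,0,0,0]])

```text
t: 36.55
tcp_pos: [0.5618, 0.262, 0.0293]
tcp_rot: [3.14, -0.0, 1.507]
force: [0.1, -0.1, 0.8]
grip_width: 0.297
finger_force: 10.0
```

>>> arm_command(series=[[1,0,0,-5,0],[1,0,0,-10,0],[1,0,0,-20,0],[1,0,0,-30,0],[1,0,0,-35,0]])

```text
t: 36.97
tcp_pos: [0.5601, 0.2615, 0.1291]
tcp_rot: [-3.139, 0.001, 1.507]
force: [0.0, 0.5, -0.7]
grip_width: 0.296
finger_force: 10.0
```

>>> arm_command(series=[[1,0,0,-35,0],[1,0,0,0,0],[1,0,0,0,0]])

```text
t: 37.22
tcp_pos: [0.5633, 0.2624, 0.168]
tcp_rot: [3.135, -0.002, 1.507]
force: [-0.3, -0.4, -1.2]
grip_width: 0.295
finger_force: 10.0
```

```bash
python3 - <<'E'
from tgt import *
plan([(.45,-.06,.15,1.725)],1,step=34)
S=bot.camera_info('scene');a=bot.read_camera('scene').astype(int);s=bot.read_state()
q=proj(S,s['tcp_pos'])[0];print(q)
m=(a[...,0]-a[...,2]>40)&(a[...,0]-a[...,1]>25); Y,X=np.nonzero(m[100:200,150:280]); 
print('blue px near',[(x+150,y+100) for x,y in zip(X,Y) if abs(x+150-q[0])<15 and abs(y+100-q[1])<20])
E
```

```text
now [0.5633 0.2624 0.168 ] [ 3.1345 -0.0022  1.5069] toolz [ 0.0072  0.0017 -1.    ] F [-0.3318 -0.431  -1.1528] w 0.295 t 37.22
[[1, -30, -8, 2, -0.02], [1, -30, -9, 1, -0.02], [1, -30, -10, 2, -0.02], [1, -29, -10, 1, -0.02], [1, -29, -11, 2, -0.02]]
[[1, -29, -11, 1, -0.02], [1, -29, -12, 2, -0.02], [1, -28, -13, 1, -0.02], [1, -28, -13, 2, -0.019], [1, -28, -14, 1, -0.02]]
[[1, -27.5, -13.6, 1.7, -0.019]]
end [ 0.45 -0.06  0.15] [ 3.1342 -0.0006  1.7249]
[221.7687 129.9976]
blue px near [(np.int64(220), np.int64(122)), (np.int64(221), np.int64(122)), (np.int64(222), np.int64(122)), (np.int64(223), np.int64(122)), (np.int64(224), np.int64(122)), (np.int64(220), np.int64(123)), (np.int64(221), np.int64(123)), (np.int64(222), np.int64(123)), (np.int64(223), np.int64(123)), (np.int64(224), np.int64(123))]
```

```bash
python3 - <<'E'
from tgt import *
plan([(*rp(-.0001,.031),.14,YR)],1,step=36)
E
```

```text
now [0.5618 0.262  0.1653] [ 3.139  -0.0007  1.5068] toolz [ 0.0026  0.0006 -1.    ] F [-0.6442 -0.6367 -0.3089] w 0.297 t 37.27
[[1, -35, 0, 2, -0.015], [1, -35, -0, 2, -0.014], [1, -35, -1, 2, -0.015], [1, -35, -1, 2, -0.014], [1, -35, -2, 2, -0.015]]
[[1, -35, -2, 1, -0.014], [1, -35, -3, 2, -0.015], [1, -35, -3, 1, -0.014], [1, -35, -4, 2, -0.015], [1, -35, -4, 1, -0.014]]
[[1, -35, -5, 2, -0.015], [1, -35, -5, 1, -0.014], [1, -34, -6, 2, -0.015], [1, -34, -6, 1, -0.014], [1, -34.6, -7.4, 2, -0.015]]
end [ 0.5322 -0.2631  0.14  ] [ 3.1389 -0.0001  1.7248]
```

>>> arm_command(series=[[1,-35,0,2,-0.015],[1,-35,0,2,-0.014],[1,-35,-1,2,-0.015],[1,-35,-1,2,-0.014],[1,-35,-2,2,-0.015]])

```text
t: 37.68
tcp_pos: [0.5496, 0.0858, 0.1519]
tcp_rot: [-3.138, -0.0, 1.581]
force: [1.6, 0.5, 0.5]
grip_width: 0.294
finger_force: 10.0
```

>>> arm_command(series=[[1,-35,-2,1,-0.014],[1,-35,-3,1,-0.015],[1,-35,-3,1,-0.014],[1,-35,-4,1,-0.015],[1,-35,-4,1,-0.014]])

```text
t: 38.1
tcp_pos: [0.5402, -0.0895, 0.147]
tcp_rot: [-3.139, -0.002, 1.652]
force: [0.8, 0.1, -0.8]
grip_width: 0.294
finger_force: 10.0
```

>>> arm_command(series=[[1,-35,-5,1,-0.015],[1,-35,-5,1,-0.014],[1,-34,-6,1,-0.015],[1,-34,-6,1,-0.014],[1,-34,-7,1,-0.015]])

```text
t: 38.52
tcp_pos: [0.5305, -0.2634, 0.1417]
tcp_rot: [-3.14, -0.003, 1.725]
force: [0.4, 0.1, 0.0]
grip_width: 0.299
finger_force: 10.0
```

>>> arm_command(series=[[1,0,0,0,0],[1,0,0,0,0],[1,0,0,0,0],[1,0,0,0,0]])

```text
t: 38.85
tcp_pos: [0.5317, -0.261, 0.143]
tcp_rot: [-3.141, -0.002, 1.726]
force: [0.8, 1.2, 0.5]
grip_width: 0.298
finger_force: 10.0
```

```bash
python3 - <<'E'
from tgt import *
s=bot.read_state();print(inr(s['tcp_pos']))
plan([(*rp(-.0001,.031),.095,YR)],1,step=12)
E
```

```text
[-0.2394 33.133 ]
now [ 0.5317 -0.261   0.143 ] [-3.1411 -0.0017  1.7259] toolz [-0.0008  0.0016 -1.    ] F [0.8097 1.2175 0.4875] w 0.298 t 38.85
[[1, -0, 0, 10, 0], [1, -1, 0, 9, 0], [1, -0, 0, 10, 0], [1, -1, 0, 9, 0.001], [1, -0.2, 0.2, 10, 0]]
end [ 0.5322 -0.2631  0.095 ] [-3.1411 -0.0017  1.7249]
```

>>> arm_command(series=[[1,-1,0,10,0],[1,-1,0,10,0],[1,0,0,10,0],[1,0,0,10,0],[1,0,0,8,0]])

```text
t: 39.27
tcp_pos: [0.5318, -0.2638, 0.094]
tcp_rot: [-3.141, -0.002, 1.725]
force: [-0.1, -0.1, -0.3]
grip_width: 0.294
finger_force: 10.0
```

>>> arm_command(series=[[1,0,0,0,0],[1,0,0,0,0],[1,0,0,0,0]])

```text
t: 39.52
tcp_pos: [0.5327, -0.2647, 0.0963]
tcp_rot: [3.14, 0.0, 1.725]
force: [-0.5, 1.0, -0.0]
grip_width: 0.297
finger_force: 10.0
```

```bash
python3 - <<'E'
from tgt import *
S=bot.camera_info('scene');a=bot.read_camera('scene');cv2.imwrite('pics/s10.png',a);s=bot.read_state()
print(inr(s['tcp_pos']),s['tcp_pos'],proj(S,s['tcp_pos']))
a=a.astype(int); print('b-r',(a[...,0]-a[...,2])[232:262:1,293:322].tolist() if 0 else '')
m=(a[...,0]-a[...,2]>40)&(a[...,0]-a[...,1]>20); Y,X=np.nonzero(m[225:262,290:330]); print(X.mean()+290,Y.mean()+225,len(X),X.min()+290,X.max()+290,Y.min()+225,Y.max()+225)
print(a.min(2)[236:266,292:322])
plan([(*rp(-.0001,.031),.09,YR)],1,step=12)
E
```

```text
[ 0.3229 29.0883] [ 0.5329 -0.2649  0.0967] [[308.9545 246.5145]]
b-r 
301.0882352941176 240.02941176470588 68 290 315 234 247
[[104 105 116 147 166 164 164 164 164 164 164 161 149 134 132 128 113  53
   53  53  52  58  75  97 109  72  54  54  79 117]
 [112 162 204 193 182 164 164 164 164 164 164 160 144 135 134 127  97  54
   54  53  54  53  55  77 111 112  87  57  83 119]
 [148 184 215 204 169 164 164 164 164 164 164 159 143 134 134 127  97  54
   53  54  65  83  99 128 128 140 124  64  86 122]
 [ 90 116 175 210 182 165 164 164 164 164 164 157 138 131 134 128  98  53
   64 100 131 133 137 143 136 138 123  68  92 123]
 [ 62  68  99 152 186 164 164 164 164 164 164 156 135 134 134 128 104 100
  131 137 146 145 138 138 137 138 124  68 100 127]
 [ 62  61  63 100 153 164 165 164 164 164 167 163 135 134 134 134 134 138
  143 139 138 138 137 137 136 137 123  68 101 127]
 [ 62  62  62  91 143 164 165 164 165 164 168 167 135 134 134 137 142 138
  138 137 137 136 137 136 137 132 106  70 105 128]
 [ 61  61  61  92 145 164 164 164 165 164 168 165 131 134 134 135 137 137
  137 137 137 136 137 13
[... 2282 characters left out ...]
 114 149 119 136 106  61  60  60  60  59  58  58  59  60  61  61  59
   55  55  55  54  55  56  59  66 101 152 163  99]
 [ 72 107 159 179 164  90  65  61  59  59  59  60  61  61  62  62  61  60
   55  54  55  55  77 118 120  83  79 124 149 116]
 [ 66  77  98 115 103  70  65  65  63  61  61  62  62  62  66  69  65  61
   60  58  76 139 188 192 192 168  86  83  91 104]
 [ 64  65  68  71  69  67  66  71  76  62  62  63  62  63  65  67  64  62
   61  65  86 152 202 189 141 105  91 108  62  81]]
now [ 0.5329 -0.2649  0.0967] [3.14   0.0009 1.7247] toolz [ 0.0017 -0.0007 -1.    ] F [1.5203 0.4956 0.3413] w 0.299 t 39.57
[[1, 1.9, -0.4, 6.7, -0]]
end [ 0.5322 -0.2631  0.09  ] [3.14   0.0009 1.7247]
```

```bash
python3 - <<'E'
from tgt import *
S=bot.camera_info('scene')
tz=.0965
def f(p):  # rail-frame x,y of relay centre (scene), underside z
    r=[]
    for (dx,dy,dz),px in(((-14,-11,36),(306.9,241.2)),((-14,-11,0),(306.6,255.4)),((14,-11,36),(317.6,237.2)),((14,-11,0),(317.0,251.2))):
        r+=list(proj(S,[*rp(p[0]+dx/1000,p[1]+dy/1000),p[2]+dz/1000])[0]-px)
    return np.array(r)
q=least_squares(f,[0,.031,.077]);print(q.x,q.fun.round(2))
g=lambda p:np.concatenate([proj(S,[*rp(p[0]+a,p[1]+b),.0625])[0]-o for a,b,o in((-.0245,.0073,(295,262.9)),(-.0245,-.0073,(299.5,266.6)),(.0245,.0073,(312.3,254.8)),(.0245,-.0073,(317.5,259)))])
q=least_squares(g,[0,.031]);print('socket',q.x,q.fun.round(2))
E
```

```text
[0.0693 0.0987 0.0192] [ 0.94 -0.15 -0.42  0.08  0.34 -0.08 -0.89  0.16]
socket [0.0017 0.033 ] [-1.56 -0.03 -0.84  0.6   1.17 -0.34  1.33 -0.51]
```

>>> arm_command(series=[[1,1.9,-0.4,4,0],[1,0,0,3,0],[1,0,0,3,0],[1,0,0,0,0],[1,0,0,0,0]])

```text
t: 39.98
tcp_pos: [0.5316, -0.2626, 0.0858]
tcp_rot: [3.141, -0.0, 1.725]
force: [-0.1, 0.1, -0.2]
grip_width: 0.297
finger_force: 10.0
```

>>> arm_command(series=[[1,0,0,2,0],[1,0,0,2,0],[1,0,0,2,0],[1,0,0,0,0],[1,0,0,0,0]])

```text
t: 40.4
tcp_pos: [0.5317, -0.2627, 0.0798]
tcp_rot: [3.141, -0.0, 1.725]
force: [0.2, -0.8, 0.5]
grip_width: 0.296
finger_force: 10.0
```

```bash
python3 - <<'E'
from tgt import *
s=bot.read_state();print(inr(s['tcp_pos']),s['tcp_pos'],s['force'],s['ft_torque'])
E
```

```text
[-0.5027 31.4647] [ 0.5317 -0.2627  0.0798] [ 0.1886 -0.8334  0.4981] [-0.0549 -0.0801 -0.0007]
```

>>> arm_command(series=[[1,0,0.3,2,0],[1,0,0,1,0],[1,0,0,0,0],[1,0,0,0,0]])

```text
t: 40.73
tcp_pos: [0.532, -0.2627, 0.077]
tcp_rot: [3.141, -0.0, 1.725]
force: [-0.9, 1.2, -0.9]
grip_width: 0.298
finger_force: 10.0
```

>>> arm_command(series=[[1,0,0,2,0],[1,0,0,1,0],[1,0,0,0,0],[1,0,0,0,0]])

```text
t: 41.07
tcp_pos: [0.5321, -0.2628, 0.0742]
tcp_rot: [3.141, 0.0, 1.725]
force: [-0.2, 0.1, 0.7]
grip_width: 0.301
finger_force: 10.0
```

>>> arm_command(series=[[1,0,0,2,0],[1,0,0,1,0],[1,0,0,0,0],[1,0,0,0,0]])

```text
t: 41.4
tcp_pos: [0.5325, -0.2633, 0.0719]
tcp_rot: [3.14, 0.001, 1.725]
force: [-1.8, -0.1, 5.1]
grip_width: 0.298
finger_force: 10.0
```

>>> arm_command(series=[[1,0,0,2,0],[1,0,0,1,0],[1,0,0,0,0],[1,0,0,0,0]])

```text
t: 41.73
tcp_pos: [0.5325, -0.2632, 0.0686]
tcp_rot: [3.14, 0.001, 1.725]
force: [-1.5, -1.2, 6.1]
grip_width: 0.296
finger_force: 10.0
```

>>> arm_command(series=[[1,0,0,1,0],[1,0,0,1,0],[1,0,0,0,0],[1,0,0,0,0]])

```text
t: 42.07
tcp_pos: [0.5326, -0.2635, 0.0668]
tcp_rot: [3.14, 0.002, 1.725]
force: [-1.0, -1.4, 6.2]
grip_width: 0.296
finger_force: 10.0
```

```bash
python3 - <<'E'
from tgt import *
S=bot.camera_info('scene');b=bot.read_camera('scene');cv2.imwrite('pics/s11.png',b);s=bot.read_state()
print(s['tcp_pos'],s['force'])
P0=np.array([.5329,-.2649,.0967]);print(proj(S,[P0,s['tcp_pos']]))
for im in(cv2.imread('pics/s10.png'),b):
    a=im.astype(int); d=a[...,0]-a[...,2]
    print(a.min(2)[230:268,306:319].tolist()==0, 'min col 308..317'); print(a.min(2)[226:266,307:319])
E
```

```text
[ 0.5326 -0.2635  0.0668] [-1.9969 -1.0985  4.9758]
[[308.975  246.4886]
 [306.8005 259.7156]]
False min col 308..317
[[129 128 141 161 160 160 153 118  54  53  53  54]
 [128 128 141 160 160 162 153 115  53  54  53  53]
 [128 131 146 160 160 159 145  94  53  53  53  53]
 [128 132 146 159 158 157 141  81  53  53  53  53]
 [128 132 147 160 157 155 138  69  53  53  54  54]
 [128 135 152 160 155 153 134  67  54  53  54  54]
 [128 139 154 159 156 154 134  57  53  53  54  53]
 [128 135 146 145 135 146 128  54  53  54  54  54]
 [128 121  96  79  76 110 130  76  54  54  53  54]
 [128 114  59  53  54  66  91 105  89  59  54  54]
 [128 113  53  53  53  52  58  75  97 109  72  54]
 [127  97  54  54  53  54  53  55  77 111 112  87]
 [127  97  54  53  54  65  83  99 128 128 140 124]
 [128  98  53  64 100 131 133 137 143 136 138 123]
 [128 104 100 131 137 146 145 138 138 137 138 124]
 [134 134 138 143 139 138 138 137 137 136 137 123]
 [137 142 138 138 137 137 136 137 136 137 132 106]
 [135 137 137 137 137 137 136 137 136 137 130 100]
 [134 137 137 137 137 137 137 137 136 136 129  98]
 [135 137 137
[... 2422 characters left out ...]
 51  63 102 131 130 139 137 106 100]
 [ 52  63  83 101 134 139 143 140 130 117  85 105]
 [102 135 137 140 146 141 131 130 130 117  76 112]
 [208 201 178 142 131 131 128 127 120  87  78 118]
 [162 151 139 131 128 128 128 128 114  63  82 118]
 [131 129 128 128 128 127 128 123  98  58  86 118]
 [129 128 128 128 128 128 128 115  67  60  91 112]
 [127 128 127 128 127 127 122  98  55  58  71  76]
 [127 127 128 127 127 127 115  70  54  54  58  56]
 [127 127 127 127 127 123  98  55  54  55  56  58]
 [127 128 127 127 119  89  71  55  55  56  65  95]
 [128 127 120  90  72  62  59  80 120 121  84  77]
 [119  90  73  61  56  80 142 188 192 192 168  86]
 [ 74  63  57  59  64  87 153 203 190 141 106  90]]
```

>>> arm_command(series=[[1,0,0,1,0],[1,0,0,1,0],[1,0,0,0,0],[1,0,0,0,0]], newtons=20)

```text
t: 42.45
tcp_pos: [0.5329, -0.2639, 0.0659]
tcp_rot: [3.14, 0.003, 1.725]
force: [-3.4, -0.6, 10.3]
grip_width: 0.3
finger_force: 20.3
```

>>> arm_command(series=[[1,0,0,1,0],[1,0,0,1,0],[1,0,0,0,0],[1,0,0,0,0]])

```text
t: 42.78
tcp_pos: [0.5333, -0.2649, 0.0651]
tcp_rot: [3.139, 0.005, 1.725]
force: [-3.6, -2.9, 14.6]
grip_width: 0.295
finger_force: 21.4
```

>>> arm_command(series=[[1,1,0,1,0],[1,1,0,1,0],[1,0,0,0,0],[1,0,0,0,0]])

```text
t: 43.12
tcp_pos: [0.5336, -0.2647, 0.0648]
tcp_rot: [3.139, 0.008, 1.726]
force: [-7.0, -4.2, 20.5]
grip_width: 0.298
finger_force: 23.4
```

>>> arm_command(series=[[0.2,0,0,-2,0],[0.2,0,0,-2,0],[0.2,0,0,0,0],[0.2,0,0,0,0]])

```text
t: 43.45
tcp_pos: [0.5312, -0.26, 0.063]
tcp_rot: [-3.141, -0.002, 1.725]
force: [1.2, 0.4, -0.6]
grip_width: 0.403
finger_force: 0.0
```

>>> arm_command(series=[[0.2,0,0,-15,0],[0.2,0,0,-25,0],[1,0,0,-10,0],[1,0,0,0,0],[1,0,0,0,0]])

```text
t: 43.87
tcp_pos: [0.5317, -0.2606, 0.1137]
tcp_rot: [3.141, 0.0, 1.725]
force: [1.0, 0.3, -0.4]
grip_width: 0.225
finger_force: 0.0
```

```bash
python3 - <<'E'
from tgt import *
b=bot.read_camera('scene');cv2.imwrite('pics/s12.png',b);s=bot.read_state()
print(s['tcp_pos'],inr(s['tcp_pos']),s['force'],s['grip_width'])
a=b.astype(int);print(a.min(2)[240:268,296:320])
d=a[...,0]-a[...,2];print(d[240:262,300:318])
E
```

```text
[ 0.5312 -0.2602  0.1128] [-0.6156 34.0077] [-0.0861  0.6854  0.2207] 0.18057726385965678
[[214 205 183 163 158 177 192 143 152 145 134 148 166 167 167 166 171 169
  168 167 170 174 154 167]
 [148 193 213 200 159 156 170 185 181 150 151 152 168 170 170 170 168 167
  166 166 167 174 179 158]
 [ 80 117 175 215 207 183 150 164 186 195 159 169 170 169 168 167 167 167
  167 166 165 167 169 167]
 [ 63  69 100 163 216 209 181 159 158 172 183 176 167 167 166 167 167 167
  167 167 166 166 166 166]
 [ 63  63  65  86 141 194 214 203 176 177 183 210 193 167 167 167 167 167
  167 167 166 166 166 166]
 [ 63  62  61  61  76 118 177 216 214 213 208 204 178 157 167 167 167 167
  167 167 167 167 166 166]
 [ 61  59  60  59  85 125 163 217 215 195 165 156 155 160 167 167 167 167
  167 167 167 166 166 166]
 [ 60  59  81 150 205 203 195 181 163 155 147 146 142 124 148 173 167 167
  167 167 167 167 167 166]
 [116 143 194 205 197 166 156 151 146 146 146 146 146 132 119 151 173 166
  164 160 166 167 167 167]
 [198 194 179 163 156 147 145 146 146 145 145 145 139 127 133 127 157 176
  175 203 159 167 167 167]

[... 2769 characters left out ...]
140 154 154 115  43   2]
 [ -2  -1  -2  -1   0   1  15  66  74 107 141 155 154 154 154 148 107  43]
 [ -1  -2  -2   0   1   0  19 100 143 158 155 155 154 154 153 155 149  90]
 [ -2  -1   0   0   1   1   3  38 150 127 144 154 151 148 155 156 155 137]
 [ -1   0   1  15  39   1   1  18  97 154 160 154 155 157 155 156 155 154]
 [ -2   0   1  17  84  34   2   2  30 111 158 159 155 152 146 155 148 119]
 [ -1   0  -2  14  80  73  23   1   3  39 150 129 137 128 138  86  38  12]
 [  1  -1  -2   1  22  78  55   2   1  20  98 152 128  47  16   9   4   1]
 [  0  -2  -2  -2   1  24  88  34   3   3  19  35  14   6   1   1   2   0]
 [ -1  -3  -2  -2  -2  13  80  74  23   2   2   2   0   1   0   0   0   0]]
```

>>> arm_command(series=[[1,-3,0.5,5,0],[1,0,0,10,0],[1,0,0,5,0],[1,0,0,0,0],[1,0,0,0,0]])

```text
t: 44.33
tcp_pos: [0.532, -0.2631, 0.0926]
tcp_rot: [-3.141, -0.002, 1.725]
force: [-0.2, -0.5, -0.4]
grip_width: -0.001
finger_force: 0.0
```

```bash
python3 - <<'E'
from tgt import *
s=bot.read_state();print(s['tcp_pos'],inr(s['tcp_pos']),s['force'],s['grip_width'])
S=bot.camera_info('scene')
for z in(.082,.085):
  for y in(.031,.033): print(z,y,proj(S,[[*rp(x/1000+.001,y+d/1000),z] for x,d in((-14,11),(-14,-11),(14,-11),(14,11))]).round(1).tolist())
E
```

```text
[ 0.532  -0.2631  0.0926] [-0.2446 30.9835] [-0.1849 -0.4657 -0.4412] -0.0007732548881988512
0.082 0.031 [[297.9, 251.9], [306.0, 258.2], [317.6, 253.3], [309.4, 247.2]]
0.082 0.033 [[297.1, 251.3], [305.2, 257.6], [316.9, 252.7], [308.7, 246.7]]
0.085 0.031 [[298.0, 250.5], [306.1, 256.8], [317.8, 251.9], [309.6, 245.9]]
0.085 0.033 [[297.3, 250.0], [305.4, 256.3], [317.1, 251.4], [308.9, 245.4]]
```

```bash
cat > asc.py <<'E'
from h import *
def asc(im,x0,y0,x1,y1):
    a=im.astype(int);print('     '+''.join(str(x%10) for x in range(x0,x1)))
    for y in range(y0,y1):
        r=''
        for x in range(x0,x1):
            b,g,q=a[y,x];m=(b+g+q)//3
            if b-q>35 : c='B'
            elif q-b>35 and g-b>30: c='Y'
            elif q-b>40: c='R'
            else: c=' .:-=+*#%@'[9-min(9,m*10//235)] 
            r+=c
        print(y,' ',r)
E
python3 - <<'E'
from asc import *
from rig import bot
n=bot.read_camera('scene');cv2.imwrite('pics/s13.png',n)
asc(cv2.imread('pics/s7.png'),280,232,335,275)
asc(cv2.imread('pics/s12.png'),280,232,335,275)
t=bot.read_camera('top');cv2.imwrite('pics/t13.png',t)
E
```

```text
0123456789012345678901234567890123456789012345678901234
232   RRRRRRRRRRR+++++=--:-----------------=----===========--
233   RRRRRRRRRRR++++++==-----------------=====-==========---
234   RRRRRRRRRR++++++=------------:-------========----------
235   RRRRRRRRR+++++++=-----:----::::-------==-=-------------
236   RRRRRRR++++++++-::------:::::::::----------------------
237   RRRRRR*++++++-.::::-------::::::::---------------------
238   RRRRR*++BBB==:..---::------::::::::--------------------
239   *++***+BBBBB++:..---::--------::::---------:----------:
240   --==+++BBBBBBB+-..:--::-----:--------:---:::::--------:
241   ---:.:=*BBBBBBB*=:.:---::------------::-::::::::---:---
242   :......:+BBBBBBBB+:..:--::--------------:-::::::-------
243   ........:+*BBBBBBB+=:.:---::------------::---::--------
244   :. ......:=*BBBBBBB*=:..:::..--------------------------
245   ::. ......:-*BBBBBB##+:.....:--------------------------
246   :::. .:.....:+*BBBB**+-..:-----------------------------
247   -=-:::.......:=*BB*-..::--====-:-----------------------
248   -+=:-:. .......:*=:.:---======+-:-------------
[... 3648 characters left out ...]
YY=-=+*+===+*+-:::
264         .:-=###*++*##*=:....:::-==+==-.:Y++=-+BB+++**+=-:
265   .  .::---+########*++=:...::-=+++:.:-=+=BBB:-BB++**+++-
266   :..------+#######+-:==+:.::-===-YY==+-..BBBBBB:=+**++==
267   :::------+#######*=::-*+-:-=YY--=+*=:...BBBB---::=***+-
268   :::-----=*#######**+=+*#+==YYY++BBBBBBBBB:.:::::--:+**+
269   -::-----=*#########**###**+YY*BBB-:BBBB-.  .::-::=--+**
270   =::-----=#################*YY*BBBBBBB--:...:-:::::::-+*
271   =::-----=#################*YY*BBBB-:=-::::-:. ..::--:=:
272   =::--=+++*################*YY+BBB=:::::-=-:.  .:--:::=:
273   =:--=+*=-++###############*Y++BBB=:::-=-=:::.::: .:::::
274   ::--=#*=--+###############YY+BBBB=---:--=:::-:.  .:::==
```

```bash
python3 - <<'E'
from tgt import *
from asc import asc
S=bot.camera_info('scene');T=bot.camera_info('top')
asc(cv2.imread('pics/s13.png'),290,236,330,272)
obs=[((-14,11),(305,253)),((14,11),(314.5,249.3)),((14,-11),(321.3,257.2)),((-14,-11),(312,262.2))]
def f(p,full=False):
    M=R.from_euler('z',RT+p[4])*R.from_euler('x',p[3])*R.from_euler('y',p[5])
    c=np.array([*rp(p[0],p[1]),p[2]])   # top-face centre
    return np.concatenate([proj(S,c+M.apply(np.array([a,b,0])/1000))[0]-o for (a,b),o in obs]+[[ (p[0])*200, p[5]*4,p[4]*4]])
for r0 in(.3,-.3,0):
    q=least_squares(f,[0,.02,.08,r0,0,0]);print(q.x.round(3),q.cost,q.fun.round(2))
s=bot.read_state();print(s['tcp_pos'],s['force'])
E
```

```text
0123456789012345678901234567890123456789
236   ++++=-..::::--+++++====++====-----------
237   ++=-..::.::::-=-+++====++====-::::::::::
238   B+-: .:-:.:::---+++====*+===-:::::::::::
239   BBB=: .:-:::::::--+====*+==-::::::::::::
240   BBBB+- .::-::::::--====*+===-:::::::::::
241   BBBBB+-. .:::::::::====*+===--::::::::::
242   BBBBBBB=: .::::::::====*====-:::::::::::
243   BBBBBBBB+: .-:::::-====*====-::.::::::::
244   =*BBBBBBB*-..:::::-===++===-::::::::::::
245   .:*BBBBBB#*=:.:::--===++===-:::::---::::
246     :+BBBBBB*=: .:---===++==-:::-=====-:::
247      .=*BB*-...:-----===++=-::-==+++++==--
248        .=-...:-------===+---:-=+++++++++==
249         ..::--------====+=--==+++++++++++=
250        .:-----------==-=-====+++++++++++++
251     .::-------------:.:=BBB-.=++++++++++++
252   .:-------------: ...BBBBBBB.=+++++++++++
253   ::------------...BBBBBBBBBBB.:-+++++++++
254   ::-----------:. .BBBBBBBBBBB:::-++++++++
255   :------------::. BBBBBBBBBBBB.-:=-++++++
256   :-----------::B. .BBBBBBBBBBBB.=--++++++
257   :----------:::B-. .BBBBBBBBBB .----+++++
258   :----------:.:BB:. 
[... 358 characters left out ...]
######+-:==+:.::-===-YY==+-..BBBBBB:=+*
267   #######*=::-*+-:-=YY--=+*=:...BBBB---::=
268   #######**+=+##+==YYY++BBBBBBBBB:.:::::-:
269   #########**####*+YY*BBB=-BBBB-.  .::-::=
270   ################*YY*BBBBBBB--:. .:-:::::
271   ################*YY*BBBB=-=-::::-:. ..::
[0.001 0.017 0.084 0.384 0.081 0.143] 1.4698496528609368 [-0.78 -0.25 -0.38 -0.6   0.8   0.73  0.27  0.13  0.27  0.57  0.32]
[0.001 0.017 0.084 0.384 0.081 0.143] 1.469849652851298 [-0.78 -0.25 -0.38 -0.6   0.8   0.73  0.27  0.13  0.27  0.57  0.32]
[0.001 0.017 0.084 0.384 0.081 0.143] 1.4698496530446823 [-0.78 -0.25 -0.38 -0.6   0.8   0.73  0.27  0.13  0.27  0.57  0.32]
[ 0.5327 -0.2636  0.0939] [-0.6539  0.0716  0.4213]
```

>>> arm_command(series=[[1,0,0,-20,0],[1,-20,0,-2,0],[1,-19,0,0,0],[1,0,0,0,0],[1,0,0,0,0]])

```text
t: 44.85
tcp_pos: [0.5388, -0.3026, 0.1164]
tcp_rot: [3.14, 0.0, 1.724]
force: [-0.7, 0.1, -0.5]
grip_width: 0.007
finger_force: 0.0
```

>>> arm_command(series=[[1,0,0,15,0],[1,0,0,15,0],[1,0,0,8,0],[1,0,0,0,0],[1,0,0,0,0]])

```text
t: 45.27
tcp_pos: [0.5384, -0.3013, 0.0777]
tcp_rot: [3.142, -0.001, 1.725]
force: [0.9, 0.7, 0.8]
grip_width: 0.005
finger_force: 0.0
```

```bash
python3 - <<'E'
from tgt import *
s=bot.read_state();print(s['tcp_pos'],inr(s['tcp_pos']),s['force'])
E
```

```text
[ 0.5384 -0.3013  0.0777] [ 0.2351 -7.7539] [0.9348 0.6648 0.7685]
```

>>> arm_command(series=[[1,0,0,3.5,0],[1,3,0,0,0],[1,3,0,0,0],[1,3,0,0,0],[1,0,0,0,0]])

```text
t: 45.68
tcp_pos: [0.5375, -0.2928, 0.075]
tcp_rot: [3.14, 0.001, 1.725]
force: [0.3, 0.1, -0.1]
grip_width: 0.003
finger_force: 0.2
```

>>> arm_command(series=[[1,2,0,0,0],[1,2,0,0,0],[1,2,0,0,0],[1,0,0,0,0]])

```text
t: 46.02
tcp_pos: [0.5364, -0.2869, 0.0746]
tcp_rot: [3.141, -0.0, 1.725]
force: [-0.3, -0.2, 0.1]
grip_width: 0.005
finger_force: 0.2
```

```bash
python3 - <<'E'
from tgt import *
from asc import asc
s=bot.read_state();print(s['tcp_pos'],inr(s['tcp_pos']),s['force'])
asc(bot.read_camera('scene'),288,238,330,272)
E
```

```text
[ 0.5364 -0.2869  0.0746] [0.3973 6.7732] [-0.3283 -0.1542  0.0727]
     890123456789012345678901234567890123456789
238   BBB+-: .:-:::::::::::::-++++++++====*+====
239   BBBBB=: .:-:::-::::::::=++++++++====*+===-
240   BBBBBB+- .::-:.-:::::::=++++++++===+*+===-
241   BBBBBBB+-. .--:::-::::-++++++++====+*====-
242   +BBBBBBBB=: .:-:..::::-++++++++====+*====-
243   .+BBBBBBBB+: .:--:::::-++++++++====+*====:
244    .=*BBBBBBB*-. .::: .:-++++++++====++===-:
245   . .:*BBBBBB#*=:   ..:--++++++++====*+===-:
246       :+BBBBBB*=:  .:---=++++++++====*+===--
247        .=BBB*-...:---=--=++++++++===+*+===--
248          .+-...:------=B+++++++++====*====--
249           ..:----: .BBBBB+++++++====+*====-:
250   .      .:----: .BBBBBB=+++++++====+*====-:
251   :.  .::------. .BBBBBB==-+++++====++====-:
252   ::.:--------::. .BBBBB---+++++====++===--=
253   =:::--------:BB  BBBBB::--++++====++=====+
254   -:::-------::BB:. BBBB:::---++====*+====++
255   :::--------:::B-. .BBB:::::--+====*=====++
256   :::-------::..:B-. .BB:::::::-====*=====++
257   :::-------:...:BBB  .::::::::-===+*====+++
258   :::--=---::....:BB:. :-::::::-===+*====+++
259   ::-+**+==::.....::::-==-::::--===++===++++
260   -+*+-+=++-:......::-====-:::--===++===+*++
261   =**+==-*#+::.....:-======--:--===*+==+***+
262   +##**++##*+-....::-========--====*+=+*****
263   +####*##*===-..::-======+**=-====+=+***+**
264   +######*==--+=-::-====***-..:====+=*******
265   *######**=-=***=-===**#*Y:..-++=+B=++BB+**
266   *########***###+=+***+=-YY==+-:==BBBB-:=+*
267   *###############*#*+YY--=+*=:..:BBB=---::=
268   *##################YYY++BBBBBBBBB-::::::--
269   *#################*YY*BBB=-BBBB-....::--:=
270   *#################*YY*BBBBBBB--:...:--::::
271   *#################*YY*BBBB--=-::::-:...:::
```

>>> arm_command(series=[[1,2,0,0,0],[1,1,0,0,0],[1,1,0,0,0],[1,0,0,0,0],[1,0,0,0,0]])

```text
t: 46.48
tcp_pos: [0.536, -0.2837, 0.0749]
tcp_rot: [3.14, 0.001, 1.725]
force: [1.4, -2.0, 1.6]
grip_width: 0.004
finger_force: 0.9
```

>>> arm_command(series=[[1,1,0,0,0],[1,1,0,0,0],[1,0,0,0,0],[1,0,0,0,0]])

```text
t: 46.82
tcp_pos: [0.5351, -0.2807, 0.074]
tcp_rot: [-3.142, -0.001, 1.725]
force: [0.8, -0.5, -0.4]
grip_width: 0.003
finger_force: 0.1
```

```bash
python3 - <<'E'
from tgt import *
from asc import asc
s=bot.read_state();print(s['tcp_pos'],inr(s['tcp_pos']),s['force'])
asc(bot.read_camera('scene'),288,240,325,270)
E
```

```text
[ 0.5351 -0.2807  0.074 ] [ 0.0845 13.1208] [ 0.8004 -0.5055 -0.4498]
     8901234567890123456789012345678901234
240   BBBBBB+- .::-:.-::::-++++++++===+*+==
241   BBBBBBB+-. .--:::-::=+++++++=====*===
242   +BBBBBBBB=: .:-:..:-=+++++++====+*===
243   .+BBBBBBBB+- .:--::==+++++++====+*===
244    .=*BBBBBBB*-. .:--=++++++++====+*===
245   . .:*BBBBBB#*=::-=BB++++++++====++===
246       :+BBBBB*-..BBBBB++++++++====++===
247        .=*BB- .BBBBBBB++++++++====*+===
248         .-+=:. .BBBBBB++++++++====*+===
249           ..::. .BBBBB-++++++====+*====
250   .      .:--B:. .BBBB-=-++++====+*====
251   :.  .::---:BB:. .BBB---++++====+*====
252   ::.:------::BB:. .B:::--+++====++====
253   =:::------:.:BB:. .::::---+====*+===-
254   -:::-----::..:BB:..-:::::--====*+====
255   :::------:....:B-:-:::::::-====*+====
256   :::------:.....:::-::::::::====*=====
257   :::------:.....:::=--::::::===+*====+
258   :::--=--::.....::-==--::::-===+*===+*
259   :::+**+=-.:....::=====-:::-===++===+*
260   -=++-++**-.:..:::======----===++==++*
261   =*#+==-*#*-.:..:-=========-===++=++**
262   +##*+++###*-.:::-======***+===+-=+***
263   +####*##*==+-.::=====**###+-==+=++***
264   +######*+===+=-:==+**###*-..:=***+-+B
265   *#######*==+**+++*#####*Y:..-**BBBB:-
266   *########***########*+=-YY==+-.:BBBBB
267   *##################+YY--=+*=:...BBBB-
268   *##################YYY++BBBBBBBBB-:::
269   *#################*YY*BBB=-BBBB-....:
```

>>> arm_command(series=[[1,-1,0,0,0],[1,-1,0,-10,0],[1,0,0,-20,0],[0.1,0,0,-8,0],[0.1,10,0,0,0]], newtons=10)

```text
t: 47.28
tcp_pos: [0.536, -0.2757, 0.1159]
tcp_rot: [3.137, 0.005, 1.723]
force: [0.2, 0.1, -0.8]
grip_width: 0.11
finger_force: 0.0
```

>>> arm_command(series=[[0.1,9,0,0,0],[0.1,0,0,0,0],[0.1,0,0,0,0],[0.1,0,0,0,0],[0.1,0,0,0,0]])

```text
t: 47.7
tcp_pos: [0.5326, -0.2644, 0.112]
tcp_rot: [3.141, -0.001, 1.725]
force: [-0.1, -0.6, 0.3]
grip_width: 0.44
finger_force: 0.0
```

```bash
python3 - <<'E'
from tgt import *
from asc import asc
s=bot.read_state();print(s['tcp_pos'],inr(s['tcp_pos']),s['grip_width'],s['tcp_rot'])
b=bot.read_camera('scene');cv2.imwrite('pics/s14.png',b);asc(b,288,238,325,270)
S=bot.camera_info('scene')
for y,z,roll in((.029,.082,0),(.029,.085,0),(.031,.085,0),(.031,.088,0),(.031,.088,.1),(.031,.088,.2),(.028,.088,.2)):
    M=R.from_euler('z',RT)*R.from_euler('x',roll)
    print(y,z,roll,proj(S,[np.array([*rp(.001,y),z])+M.apply(np.array(v)/1000) for v in((-14,11,0),(14,11,0),(14,-11,0),(-14,-11,0),(-14,-11,-20))]).round(1).tolist())
E
```

```text
[ 0.5326 -0.2644  0.112 ] [ 0.1359 29.5968] 0.4404735438950457 [ 3.1415 -0.0006  1.7248]
     8901234567890123456789012345678901234
238   BBB+-:.:::::--===-:::::::::::::::::::
239   BBBBB=:.::::--===-::::::::::-::::::::
240   BBBBBB+-.:-:-===--::::::::::::-::::::
241   BBBBBBB+-::::===--:::::::::::::-:::::
242   +BBBBBBBB+: .===-::::::::::::::::::::
243   .+BBBBBBBB+-.-==-::::::::::::::::.:::
244    .=*BBBBBBB*=::--:. .::::::::::::::::
245   . .:*BBBBBB#*+:..  .:-:::::::::::::--
246       :+BBBBBB*=:  .:---::::::::::::-==
247        .=*BB*-...::----+=::::::::::-=++
248         .-+-...:-------==-::::::::::--+
249           ..:------..BBBB=-:::::::::::-
250   .      .:-----:..BBBBBBB=--::::::::::
251   :.  .::-----..BBBBBBBBBBB==-:::::::::
252   ::.:------:  .BBBBBBBBBBBBB-:::::::::
253   =:::-------.  .BBBBBBBBBBB-:.--::::::
254   -:::-------::. .BBBBBBB...:--=+-:::::
255   :::--------BB:.  BBBB.  .---=+++=::::
256   :::--------:BB:.  ....:-----=**++--::
257   :::--------::BBB:. .:-------=##**+---
258   :::--------:.:BB-::---------=+*++===+
259   :::------:-...:BB::---------=+++*+==+

[... 410 characters left out ...]
###**###*++YY*BBB-:BBBB-....:
0.029 0.082 0 [[298.6, 252.5], [310.2, 247.8], [318.4, 253.9], [306.7, 258.8], [305.6, 267.9]]
0.029 0.085 0 [[298.7, 251.1], [310.3, 246.4], [318.6, 252.5], [306.9, 257.4], [305.8, 266.6]]
0.031 0.085 0 [[298.0, 250.5], [309.6, 245.9], [317.8, 251.9], [306.1, 256.8], [305.1, 266.0]]
0.031 0.088 0 [[298.1, 249.2], [309.8, 244.6], [318.0, 250.6], [306.3, 255.4], [305.2, 264.6]]
0.031 0.088 0.1 [[298.2, 248.7], [309.8, 244.1], [317.9, 251.1], [306.2, 255.9], [304.4, 264.5]]
0.031 0.088 0.2 [[298.3, 248.2], [310.0, 243.6], [317.8, 251.5], [306.1, 256.4], [303.6, 264.2]]
0.028 0.088 0.2 [[299.4, 249.1], [311.1, 244.4], [318.9, 252.3], [307.2, 257.3], [304.7, 265.1]]
```

>>> arm_command(series=[[1,0,0,0,0],[1,0,0,0,0],[1,0,0,0,0],[1,0,0,0,0],[1,0,0,0,0]])

```text
t: 48.17
tcp_pos: [0.5328, -0.2647, 0.1125]
tcp_rot: [3.141, 0.0, 1.725]
force: [-0.7, -0.9, -0.3]
grip_width: 0.133
finger_force: 0.0
```

>>> arm_command(series=[[1,1,0,8,0],[1,0,0,8,0],[1,0,0,4,0],[1,0,0,0,0],[1,0,0,0,0]])

```text
t: 48.58
tcp_pos: [0.5323, -0.2633, 0.0918]
tcp_rot: [-3.141, -0.001, 1.725]
force: [0.2, 0.1, -0.9]
grip_width: 0.001
finger_force: 0.0
```

>>> arm_command(series=[[1,0,0,2,0],[1,0,0,2,0],[1,0,0,1,0],[1,0,0,0,0],[1,0,0,0,0]])

```text
t: 49.0
tcp_pos: [0.5328, -0.2636, 0.0876]
tcp_rot: [3.141, 0.0, 1.725]
force: [-0.5, -0.4, -1.1]
grip_width: 0.008
finger_force: 0.0
```

>>> arm_command(series=[[1,0,0,1,0],[1,0,0,1,0],[1,0,0,0,0],[1,0,0,0,0]])

```text
t: 49.33
tcp_pos: [0.5326, -0.2636, 0.0855]
tcp_rot: [3.141, -0.0, 1.725]
force: [0.2, 0.9, -0.8]
grip_width: 0.006
finger_force: 0.0
```

>>> arm_command(series=[[1,0,0,1,0],[1,0,0,1,0],[1,0,0,0,0],[1,0,0,0,0]])

```text
t: 49.67
tcp_pos: [0.5326, -0.2635, 0.0834]
tcp_rot: [3.141, -0.0, 1.725]
force: [-0.3, -0.8, 0.7]
grip_width: 0.007
finger_force: 0.0
```

>>> arm_command(series=[[1,0,0,1,0],[1,0,0,1,0],[1,0,0,0,0],[1,0,0,0,0]])

```text
t: 50.0
tcp_pos: [0.5331, -0.2638, 0.0823]
tcp_rot: [3.14, 0.001, 1.725]
force: [-0.9, 0.9, 4.9]
grip_width: 0.005
finger_force: 2.4
```

>>> arm_command(series=[[1,0,0,1,0],[1,0,0,1,0],[1,0,0,0,0],[1,0,0,0,0]])

```text
t: 50.33
tcp_pos: [0.534, -0.2645, 0.0824]
tcp_rot: [3.139, 0.002, 1.725]
force: [-2.1, 2.4, 13.8]
grip_width: 0.004
finger_force: 6.8
```

```bash
python3 - <<'E'
from tgt import *
from asc import asc
s=bot.read_state();print(s['tcp_pos'],inr(s['tcp_pos']),s['force'])
asc(bot.read_camera('scene'),284,238,325,270)
E
```

```text
[ 0.534  -0.2645  0.0824] [ 1.5246 29.334 ] [-2.0761  2.3596 13.7764]
     45678901234567890123456789012345678901234
238   R*++BBB+-: .:-:..:-+++++++====+*====-::::
239   +++BBBBBB=: .:-:::=+++++++====++===-:::::
240   +==BBBBBBB+- .::-==+++++++====++====-::::
241    .-*BBBBBBB+-. .----++++++====*+===-:::::
242      .+BBBBBBBB=: .:-:--++++====*+===-:::::
243       .+BBBBBBBB+: .:::--+++====*+===-:.:::
244        .=*BBBBBBB*-:::::-=-+====*====-:::::
245       . .:*BBBBBB#*+-::::--+====*====-:::--
246      .    :+BBBBBB*=-:::::--====*====-::-==
247   ..       .=*BB*-..:::::::-===+*========++
248   ::        .-+-...:-:::::--===++====++++++
249   ::.         ..::-----:::--===*+====++++++
250   :::..      .:------:--::--===+====+++++++
251   :::::.  .::-----:..BBB=:--===+-===+++++++
252   ::-=::.:-------:  .BBBBB-====*===++++++++
253   ::-+=:::--------.  BBBBBB====+-=-=+++++++
254   ::::-:::--------:.. :BBBBB===+-:-=+++++++
255   :::::::---------BB:. .BBBB::::---=+**++++
256   -::::::--------:BBB:.......------=****+++
257   :::::::--------:.:BB:.. .-------=+#****++
258   .::::::--------...:BB-::--------==+***++*
259   ..:.:::---==-:-....:BB:---------=+++**++*
260   :..:.::-=+*+=--:....:::----=----=***##***
261   -:...:-+**+==*=......::---------=#**+Y**+
262   =-....=*#+===++:.....::---------=*+-:YY**
263   .....-*##*=--+*=:....::==------:-YY--=+**
264     .:-=*##**++*#*+-...::----==:...:Y++=-+B
265   ::---=*#######*+++-.:::--=+=Y:..-=+=BBB:-
266   -----=#######*=:+++-::-====:YY==+-..BBBBB
267   -----=########+:::+*=--=YY--=+*=:...BBBB-
268   -----+########*+++*#*+=YYY++BBBBBBBBB-.::
269   ----=+##########*####*+YY*BBB=-BBBB-.. .:
```

>>> arm_command(series=[[1,0,0,-3,0],[1,0,0,-5,0],[1,0,0,-20,0],[1,0,0,-35,0],[1,0,0,-35,0]])

```text
t: 50.8
tcp_pos: [0.5314, -0.2627, 0.1767]
tcp_rot: [-3.139, -0.003, 1.725]
force: [0.6, -1.0, 0.0]
grip_width: 0.006
finger_force: 0.0
```

>>> arm_command(series=[[1,0,0,0,0],[1,0,0,0,0],[1,0,0,0,0],[1,0,0,0,0],[1,0,0,0,0]])

```text
t: 51.22
tcp_pos: [0.5316, -0.2629, 0.1754]
tcp_rot: [-3.14, -0.003, 1.725]
force: [-0.1, -1.0, 0.1]
grip_width: 0.002
finger_force: 0.0
```

```bash
python3 - <<'E'
from tgt import *
from asc import asc
s=bot.read_state();print(s['tcp_pos'],s['force'])
b=bot.read_camera('scene');cv2.imwrite('pics/s15.png',b);asc(b,276,238,325,284)
a=cv2.imread('pics/s7.png').astype(int)-b.astype(int)
# shift of breaker / terminals since placing: phase correlation on patches clear of the relay
f=lambda i,x0,y0,x1,y1:cv2.cvtColor(i,cv2.COLOR_BGR2GRAY)[y0:y1,x0:x1].astype(np.float32)
s7=cv2.imread('pics/s7.png')
for n,r in(('breaker',(268,236,296,268)),('terminals',(306,262,340,300)),('socket base',(284,266,302,290)),('boxes',(195,150,248,195))):
    print(n,cv2.phaseCorrelate(f(s7,*r),f(b,*r)))
E
```

```text
[ 0.5316 -0.2629  0.1754] [-0.0772 -1.017   0.1121]
     6789012345678901234567890123456789012345678901234
238   -RRRRRRRR*++BBB+-: .:-:::::::::::::::::::::::::::
239   -RRR+++++++BBBBB++: .:-:::-:::::::::::::-::::::::
240   :--=---=+==BBBBBBB+- .::-:.-::::::::::::::-::::::
241   ::-----. .-*BBBBBBB+-. .--:::-:::::::::::::-:::::
242   -+=:. .   .:+BBBBBBBB+: .:-::.-::::::::::::::::::
243   ---:        :+BBBBBBBB+- .:--::::::::::::::::::::
244   ---:.        .=*BBBBBBB*-. .:::..::::::::::::::::
245   ---::..    ...::*BBBBBB#*+:  ...:-:::::::::::::::
246   ---::::.  ..   .:+BBBBB**=-  .----:::::::::::::::
247   -----=:::.       .=*BB*-...:-----==::::::::::::::
248   ---:-+=:::        .-+-...:-----:.:.-:::::::::::::
249   ---::-=:-:..       ...:------:.BBBB::::::::::::::
250   ---:::::-:::.      .------:..BBBBBBBB.-::::::::::
251   ---::::::::::.  .:------:.BBBBBBBBBBBB:-:::::::::
252   -==:::::-:-=::::------:. .BBBBBBBBBBBBB.:-:::::::
253   ---:::::::-+=:::-------.. .BBBBBBBBBBB...--::::::
254    ...:.:::::--:::-------::. .BBBBBBB....--++-:::::
255   .:: .::::::::::--------BB:. .BBBB..
[... 1180 characters left out ...]
-=--:--:=-
277   -:.:::-=+####*+--+###########*YY*BBBB---=---:--:-
278   --:.::-=+#####**+=-++#######*+YY*BBBB---=--=-:::-
279   ---:.:--*#######*+==-######*#*YY*BBB+-----==---==
280   -----:=+*########*+++###*+YY#**+BBBB=-==---=---==
281   -------+*#########**####*YY***BBBBBB=-==---=--===
282   --------*###############*YY+BB###BBB=-==---=-====
283   ---------*##############*Y++BBBBBBB=--==-----====
breaker ((-0.1061668302914267, -0.06549071622437808), 1.046786035845677)
terminals ((-0.16260099618536117, -0.1845460198049338), 0.8533392747243246)
socket base ((-0.08525620382560994, 0.11968455671923905), 0.9729028003359282)
boxes ((-0.06745611945401819, 0.6841964223849075), 0.7446564921626339)
```

```bash
python3 -c "
from rig import bot
print(bot.sign_off())"
```

```text
the job is handed in; nothing more can be done
None
```

The job is handed in, and no verdict came back. Breaker, socket and terminal blocks are on the rail in that order beside the clamp. The blue-button relay is in its socket on the second try: it tilted on the first, was pushed upright, and then took a firm press from above. I did not open the red or green boxes or go near the loupe and tin.

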